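# Face the canister in the rack

## Robot

A 7-joint arm with a two-finger parallel gripper is mounted at the origin on a cart in front of the work surface, level with it; the furniture and walls round the work are solid. World frame = base frame: x ahead of the robot, y to its left, z up, the work surface at z = 0. Lengths are in mm, angles in rad, forces in N, time in s.
With the tool pointing down it reaches from about 400 to 875 mm from the base axis. Payload 4.4 kg.
Tool frame: the origin (TCP) lies midway between the tips of the shut fingers; the grasp point (between the pads) lies 19 mm behind it; z points along the fingers, y is the line along which they close (so a half turn about z gives the same grasp; the last joint's range is limited). The gripper opens to 85 mm and grips with 20 to 120 N. Pads are 22 mm wide; open, the fingers measure 114 mm over their backs; the gripper's body (76 mm by 85 mm) begins 54 mm behind the grasp point. The pads swing forward as they close: fully open they stand 13 mm farther back than shut.
Start: joints at [1.158, 0.628, 0.038, 1.517, -0.027, 0.996, -0.02], TCP at [220.956, -611.307, 231.313] pointing down, gripper open.
Joint ranges: [-3.06, 3.06], [-0.37, 2.12], [-1.25, 1.32], [0.18, 2.47], [-1.1, 4.24], [0.23, 1.98], [-2.94, 2.94]. Speed limits (rad/s): [2.57, 2.57, 3.14, 3.14, 3.14, 3.14, 3.14].

## Interface

Orientations are given as [roll, pitch, yaw] about the fixed x, y, z axes, in that order (R = Rz(yaw) Ry(pitch) Rx(roll)).
In Python, from cell import read_state, get_image, finish_job gives the robot as it stands.
- The arm moves only by the tool send_rows, never from a script. Its argument "series" is a list of rows, each an object of numbers: "ax", "ay", "az": the turn, a rotation vector about the tool's x, y, z in rad; "dx", "dy", "dz": the shift along the tool's x, y, z in cm; "hand": the closure, from 0 (fully open) to 1 (shut). In form: [{"ax": .., "ay": .., "az": .., "dx": .., "dy": .., "dz": .., "hand": ..}, ...]. A call has 1 to 10 rows; each row is the pose to reach, as a shift and turn from the pose commanded when the call began, along the tool's axes at that moment; what a row does not reach only later rows make up. A row lasts 1/10 s, in which the tool goes at most 50 mm and 8.59 degrees, less where a joint would pass 70% of its speed; a pose out of reach is approached as far as the arm can. A call with a gripper value outside its range is refused whole. The fingers move at their own pace and stop on an object; the grip force is fixed at half the most. Time passes only in rows, so rows that repeat a pose let the fingers close. It gives the time, the measured TCP pose, the force, the opening and the grip force at its end, in the units of the state.
- read_state(): the state, without advancing time (a new reading comes with each control period).
- get_image(name): name is "scene" or "top"; returns a dict with "pixels" (384x512x3 uint8, red, green, blue), "mtx" (3x3 intrinsics, pixels), "k1" (the pictures are not rectified: a ray, as slopes to the right and down, at radius r is drawn at 1 + k1 r^2 times it, then the intrinsics apply), "R" (3x3) and "t" (3): a world point X has camera coordinates R X + t. Camera axes: x right, y down, z forward; pixel columns grow to the right and rows downward; lengths in mm; the calibration is good to about 2 mm. A picture is of the moment at which its call begins. There is no depth.
- finish_job(): hands the job in; it is judged then, once.
The state is a dict: "clock": time; "qpos": joint angles; "qd": joint speeds; "tau": joint torques, N m; "eef_pos": TCP position; "tool_rot": TCP orientation; "force": force on the tool from outside, world axes, zero at the start; "torque": the same for the moment, N m; "width": finger opening in mm; "gripper_force": force on a finger pad.
Only numpy, scipy, OpenCV 4.12 (cv2) and the standard library are available. Lean on these libraries where they do the work, as an engineer would, in place of code of your own. Each camera call takes 0.05 s, during which the arm holds its last target. There are 200 camera calls.

## Task

Tidy the two wide white canisters that stand half out of their wooden rack: push each one fully home against the back board of its bay. Once the one whose label is turned away is home, roll it on the spot with a closed fingertip, pressed to its wall and rubbed sideways along the front, until its label faces squarely out of the rack; the other must keep its label to the front. They are glazed stoneware: press firmly enough to turn it but never harder than 20 N, keep both level and home, and do not disturb the things around.

Things in the scene. Friction and masses are not known exactly. Their poses are not given: they have to be found in the camera images.
- rack: Wooden rack fixed on the worktop, 160 (x) x 256 mm (y). Origin under centre; x from open front to back board, y left, z up. Base board top (felt) at z = 10 mm. Back board's inner face at x = +68 mm, top at z = 90 mm. Three cheeks 12 mm thick, 59 mm high, at y = -122, 0, +122 mm from x = -30 mm to the back make two bays 110 mm wide, centred at y = -61 and +61 mm, open in front and above.
- bay_left (a point): Where the underside centre of a canister is, within 3 mm, when fully home in the rack's left bay (rack frame x = +16, y = +61, z = +10 mm). Axes as the rack's.
- bay_right (a point): Where the underside centre of a canister is, within 3 mm, when fully home in the rack's right bay (rack frame x = +16, y = -61, z = +10 mm). Axes as the rack's.
- canister_turned: Loose hand-thrown stoneware canister, label turned away at the start, in either bay, 30 to 50 mm short of home. Wall 82 mm high and not truly round: 104 mm across one way, 99 mm the other; fixed flat wooden lid 98 mm across, top at 94 mm: too wide to grip. 0.6 to 0.9 kg. Origin under its centre, z up; label on its -x side: it faces the front when its x points along the rack's x.
- canister_turned_label (a point): Centre of that canister's label, on its wall (canister frame x = -52, y = 0, z = 43 mm). Label 65 mm wide, 50 mm high. The canister drags on the felt under it (friction about 0.14), less on the waxed boards (0.06): a fingertip kept pressed inward with about 7 to 12 N while it rubs sideways along the front turns it with little slip; much less slips. The oval wall moves in and out as it turns.
- canister_faced: The other canister, of the same make and size; its label faces the front at the start and must still do so at the end. Also 30 to 50 mm short of home, in the other bay. Origin and axes likewise.
- canister_faced_label (a point): Centre of the other canister's label, likewise.
- coffee_tin: Bystander: black round tin 79 mm wide, 113 mm high, to the left of the rack. Origin under its centre.
- milk_jug: Bystander: steel milk jug 77 x 112 x 84 mm, left of the rack. Origin under its centre.
- peeler: Bystander: white-handled peeler 170 mm long lying left in front of the rack. Origin under its middle.
- tablespoon: Bystander: steel spoon 188 mm long lying right in front of the rack. Origin under its middle.
- mug_a: Bystander: mug 98 mm wide, 90 mm high, behind the rack. Origin under its centre.

How it is judged (in metres and radians):
On the way, in this order (a step that is already met when the one before it is completed fails the run):
1. the canister with the turned label is fully home in its bay (x of canister_turned in the frame of rack above 0.012 m and y of canister_turned in the frame of rack between -0.07 and 0.07 m and z of canister_turned in the frame of rack below 0.014 m and angle between canister_turned's own z axis and vertical below 0.05 rad), for 0.2 s.
2. still home, its label faces squarely out of the front (all of step 1 and angle between the x axis of canister_turned and the x axis of rack, either way round below 0.17 rad and x of canister_turned_label in the frame of rack below -0.02 m), for 0.2 s.
At the end, for the whole second after the job is handed in: Both canisters stand level in the rack, no more than about 5 mm short of the back board, at rest, each with its label within 0.17 rad (10 degrees) of squarely facing out of the rack's front (all of step 2 and x of canister_faced in the frame of rack above 0.012 m and y of canister_faced in the frame of rack between -0.07 and 0.07 m and z of canister_faced in the frame of rack below 0.014 m and angle between canister_faced's own z axis and vertical below 0.05 rad and angle between the x axis of canister_faced and the x axis of rack, either way round below 0.17 rad and x of canister_faced_label in the frame of rack below -0.02 m and linear speed of each of canister_turned, canister_faced below 0.01 m/s); the robot touches nothing.
It fails at once if a canister is pressed by the robot harder than 20 N (contact force between any of canister_turned, canister_faced and the fingers above 20 N or contact force between any of canister_turned, canister_faced and the arm above 20 N).
It fails at once if a canister is tipped by more than 0.15 rad (angle between any of canister_turned, canister_faced's own z axis and vertical above 0.15 rad).
It fails at once if a thing nearby is moved by more than 25 mm (distance of any of coffee_tin, milk_jug, peeler, tablespoon, mug_a from where it was at the start of the episode above 0.025 m).
It also fails if it takes over 72 s, if anything falls off the work surface, if the arm or the gripper's body presses on something with over 40 N, if the wrist force passes 120 N, or if a joint passes its speed limit or range.

## Working session

There is one attempt and no reset: what is moved stays moved. The work goes in short steps, Python scripts to look and compute and a tool call to move; the robot and the scene stay as the last step left them, time stands still between calls to the robot, and variables do not carry over. Pictures are saved under pics/ and viewed, at most 10 in all, crops included, and the job is handed in when it is done.

Besides the shell and the picture viewer there is one more tool, called as a command line: name --argument value ..., lists and objects as JSON in quotes. send_rows: Moves the arm, as the interface text tells. Its arguments: {"type":"object","properties":{"series":{"type":"array","items":{"type":"object","properties":{"ax":{"type":"number"},"ay":{"type":"number"},"az":{"type":"number"},"dx":{"type":"number"},"dy":{"type":"number"},"dz":{"type":"number"},"hand":{"type":"number"}}}}},"required":["series"]}

```bash
ls; mkdir -p pics
python3 - <<'E'
from cell import *
import cv2
s=read_state()
for k,v in s.items(): print(k,v)
for n in("scene","top"):
    d=get_image(n); cv2.imwrite(f"pics/{n}0.png",d["pixels"][:,:,::-1]); print(n,d["mtx"],d["k1"],d["R"],d["t"])
E
```

```text
pics
clock 0.0
qpos [ 1.15818832  0.62933126  0.03842504  1.518403   -0.0270077   0.99630715
 -0.01999287]
qd [ 9.81499555e-04  1.72771464e-04 -1.69096370e-04 -1.39963280e-03
 -1.17736924e-05 -4.49121001e-05 -3.19206817e-06]
tau [-3.41278192e-04 -5.63416779e+01  1.22665476e+00 -1.93451840e+01
  1.12134096e-02  1.05687836e-02  1.93411103e-05]
eef_pos [ 220.7514488  -610.67874494  230.38722835]
tool_rot [-3.13966127e+00  9.15690734e-06  3.46823850e-01]
force [ 0.66075676  0.08179999 -0.0308301 ]
torque [-0.02172783  0.02478004 -0.03042029]
gripper_force 0.0
width 85.18135281743714
scene [[419.62629414   0.         261.46165095]
 [  0.         419.62629414 193.01672166]
 [  0.           0.           1.        ]] -0.08957983621985814 [[-0.77684857 -0.62965351 -0.00653882]
 [-0.37457691  0.47043963 -0.79898604]
 [ 0.50616049 -0.61824187 -0.60131402]] [ 401.77133137  293.78522213 1123.56418368]
top [[373.33014542   0.         257.51011983]
 [  0.         373.33014542 187.98659123]
 [  0.           0.           1.        ]] -0.04209132217953754 [[ 0.01298629 -0.99931181  0.03474582]
 [-0.98908453 -0.01793857 -0.14625321]
 [ 0.14677584 -0.03246726 -0.9886368 ]] [ -67.8426792   602.91623521 1090.56992882]
```

View pics/scene0.png

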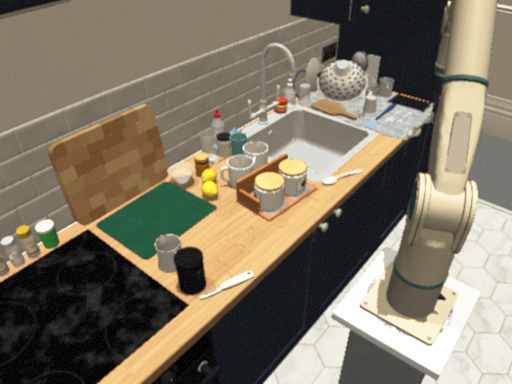

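View pics/top0.png

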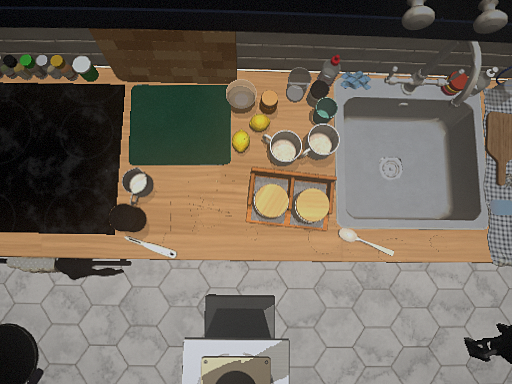

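The scene view shows the rack around (275,190) with the canisters' lids at (268,180) and (292,167). In the top view the lids are at (271,201) and (312,206), with the rack spanning (248..334,170..230). I'll zoom in next.

```bash
cat > h.py <<'E'
import numpy as np, cv2
from cell import *
def ray(d,uv):
    dist=np.array([d["k1"],0,0,0,0.])
    n=cv2.undistortPoints(np.array(uv,float).reshape(-1,1,2),d["mtx"],dist).reshape(-1,2)
    v=np.c_[n,np.ones(len(n))]@d["R"]; return -d["R"].T@d["t"],v
def plane(d,uv,z):
    c,v=ray(d,uv); return c+v*((z-c[2])/v[:,2])[:,None]
def proj(d,X):
    return cv2.projectPoints(np.array(X,float).reshape(-1,1,3),cv2.Rodrigues(d["R"])[0],d["t"],d["mtx"],np.array([d["k1"],0,0,0,0.]))[0].reshape(-1,2)
def rig(zc): pass
E
python3 - <<'E'
from h import *
a=cv2.imread("pics/scene0.png")[140:220,225:325]; b=cv2.imread("pics/top0.png")[162:237,242:342]
a=cv2.resize(a,None,fx=4,fy=4,interpolation=cv2.INTER_CUBIC);b=cv2.resize(b,None,fx=4,fy=4,interpolation=cv2.INTER_CUBIC)
b=cv2.copyMakeBorder(b,0,20,0,0,0)
cv2.imwrite("pics/c1.png",np.hstack([a,b]))
h=cv2.cvtColor(cv2.imread("pics/top0.png"),cv2.COLOR_BGR2HSV)
for p in [(271,201),(312,206),(252,180),(291,190),(331,200),(270,225),(290,225),(240,200)]: print(p,h[p[1],p[0]])
h=cv2.cvtColor(cv2.imread("pics/scene0.png"),cv2.COLOR_BGR2HSV)
for p in [(268,180),(292,167),(268,200)]: print(p,h[p[1],p[0]])
E
```

```text
(271, 201) [ 21 109 210]
(312, 206) [ 19 115 209]
(252, 180) [ 14 169 174]
(291, 190) [ 13 161 188]
(331, 200) [ 13 156 175]
(270, 225) [ 15 119 118]
(290, 225) [ 13 172 214]
(240, 200) [ 14 126 186]
(268, 180) [ 24 109 253]
(292, 167) [ 24 107 254]
(268, 200) [ 18  52 147]
```

View pics/c1.png

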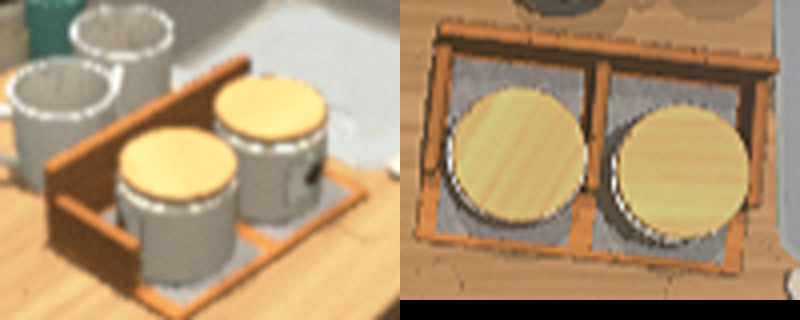

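The crop shows that the left canister (y+) is the turned one: its label's edge is at far left of the wall, crop (130,230). The right one shows its label on the front side (310,175). Rack corners in the crop of the top view are (443,20), (778,62), (740,272), (418,240). Next I measure poses.

```bash
cat >> h.py <<'E'
def lids(d,n=2):
    """lid ellipse centres by colour mask"""
    hs=cv2.cvtColor(d["pixels"],cv2.COLOR_RGB2HSV)
    m=cv2.inRange(hs,(17,70,150),(30,150,255))
    m=cv2.morphologyEx(m,cv2.MORPH_OPEN,np.ones((3,3),np.uint8))
    cs=cv2.findContours(m,cv2.RETR_EXTERNAL,cv2.CHAIN_APPROX_NONE)[0]
    out=[]
    for c in cs:
        a=cv2.contourArea(c)
        if 400<a<2500:
            out.append((a,cv2.fitEllipse(cv2.convexHull(c))))
    return out
def tri(d1,p1,d2,p2):
    c1,v1=ray(d1,p1);c2,v2=ray(d2,p2);v1=v1[0];v2=v2[0]
    s=np.linalg.lstsq(np.c_[v1,-v2],c2-c1,rcond=None)[0]
    a=c1+s[0]*v1;b=c2+s[1]*v2; return (a+b)/2,np.linalg.norm(a-b)
E
python3 - <<'E'
from h import *
np.set_printoptions(precision=1,suppress=True)
S,T=get_image("scene"),get_image("top")
for d in(S,T):
    for l in lids(d): print(l, plane(d,l[1][0],104))
t=lambda x,y:(( x-400+.5)/4-.5+242,(y+.5)/4-.5+162)
s=lambda x,y:((x+.5)/4-.5+225,(y+.5)/4-.5+140)
back=plane(T,[t(443,20),t(778,62)],90); fr=plane(T,[t(418,240),t(740,272)],10)
print("back",back,"front",fr)
for a,b in((back[0],back[1]),(fr[0],fr[1])):
    d=a-b;print(np.linalg.norm(d),np.degrees(np.arctan2(-d[0],d[1])))
print("front scene",plane(S,[s(185,317),s(367,195)],10))
print("back scene ",plane(S,[s(46,160),s(247,56)],90))
print("tri front",tri(T,t(418,240),S,s(185,317)),tri(T,t(740,272),S,s(367,195)))
print("tri back",tri(T,t(778,62),S,s(247,56)))
for n,p in(("spoon",(348,235)),("spoonend",(393,253)),("peeler",(176,257))):print(n,plane(T,p,5))
E
```

```text
(628.0, ((141.14649963378906, 260.3717041015625), (23.88491439819336, 89.29464721679688), 125.28382110595703)) [[597.5 410.3 104. ]]
(817.5, ((312.40325927734375, 204.41554260253906), (32.54729461669922, 33.49261474609375), 148.4423828125)) [[ 550.2 -215.5  104. ]]
(822.0, ((271.2714538574219, 200.067626953125), (32.718143463134766, 33.454959869384766), 165.19412231445312)) [[560.8 -96.6 104. ]]
back [[ 660.6  -41.    90. ]
 [ 634.1 -289.6   90. ]] front [[ 503.3  -25.7   10. ]
 [ 482.  -276.7   10. ]]
250.00047439336052 -6.106033892272329
251.8494040028139 -4.843743973828423
front scene [[ 499.6  -27.9   10. ]
 [ 475.1 -265.    10. ]]
back scene  [[ 661.6  -41.9   90. ]
 [ 627.3 -284.3   90. ]]
tri front (array([501.6, -27. ,   9.8]), np.float64(4.222350809510536)) (array([ 482.8, -279. ,   -1.5]), np.float64(0.7859100984515628))
tri back (array([ 634.2, -291.9,   83.8]), np.float64(2.4816625301976694))
spoon [[ 466.3 -345.2    5. ]]
spoonend [[ 411.7 -487.3    5. ]]
peeler [[392.2 186.7   5. ]]
```

send_rows --series '[{"dx": 3.5, "dy": -3, "az": 0.04, "hand": 1}, {"dx": 7, "dy": -6, "az": 0.09, "hand": 1}, {"dx": 10.6, "dy": -9.1, "az": 0.13, "hand": 1}, {"dx": 14.1, "dy": -12.1, "az": 0.18, "hand": 1}, {"dx": 17.6, "dy": -15.1, "az": 0.22, "hand": 1}, {"dx": 21.2, "dy": -18.2, "az": 0.26, "hand": 1}, {"dx": 24.7, "dy": -21.2, "az": 0.31, "hand": 1}, {"dx": 28.2, "dy": -24.2, "az": 0.35, "hand": 1}, {"dx": 31.8, "dy": -27.3, "az": 0.4, "hand": 1}, {"dx": 35.3, "dy": -30.3, "az": 0.44, "hand": 1}]'

```text
invalid input at $.series[0]: expected keys ax, ay, az, dx, dy, dz, hand
```

send_rows --series '[{"ax": 0, "ay": 0, "dz": 0, "dx": 3.5, "dy": -3, "az": 0.04, "hand": 1}, {"ax": 0, "ay": 0, "dz": 0, "dx": 7, "dy": -6, "az": 0.09, "hand": 1}, {"ax": 0, "ay": 0, "dz": 0, "dx": 10.6, "dy": -9.1, "az": 0.13, "hand": 1}, {"ax": 0, "ay": 0, "dz": 0, "dx": 14.1, "dy": -12.1, "az": 0.18, "hand": 1}, {"ax": 0, "ay": 0, "dz": 0, "dx": 17.6, "dy": -15.1, "az": 0.22, "hand": 1}, {"ax": 0, "ay": 0, "dz": 0, "dx": 21.2, "dy": -18.2, "az": 0.26, "hand": 1}, {"ax": 0, "ay": 0, "dz": 0, "dx": 24.7, "dy": -21.2, "az": 0.31, "hand": 1}, {"ax": 0, "ay": 0, "dz": 0, "dx": 28.2, "dy": -24.2, "az": 0.35, "hand": 1}, {"ax": 0, "ay": 0, "dz": 0, "dx": 31.8, "dy": -27.3, "az": 0.4, "hand": 1}, {"ax": 0, "ay": 0, "dz": 0, "dx": 35.3, "dy": -30.3, "az": 0.44, "hand": 1}]'

```text
clock: 1.2
eef_pos: [450.7, -204.5, 231.4]
tool_rot: [-3.142, -0.0, -0.095]
force: [0.4, -0.4, -1.1]
width: 0.4
gripper_force: 0.0
```

send_rows --series '[{"ax": 0, "ay": 0, "az": 0, "dx": 0, "dy": 0.1, "dz": 4, "hand": 1}, {"ax": 0, "ay": 0, "az": 0, "dx": 0, "dy": 0.1, "dz": 8, "hand": 1}, {"ax": 0, "ay": 0, "az": 0, "dx": 0, "dy": 0.1, "dz": 12, "hand": 1}, {"ax": 0, "ay": 0, "az": 0, "dx": 0, "dy": 0.1, "dz": 15, "hand": 1}, {"ax": 0, "ay": 0, "az": 0, "dx": 0, "dy": 0.1, "dz": 16.5, "hand": 1}, {"ax": 0, "ay": 0, "az": 0, "dx": 0.5, "dy": 0.1, "dz": 17.0, "hand": 1}, {"ax": 0, "ay": 0, "az": 0, "dx": 1.0, "dy": 0.1, "dz": 17.0, "hand": 1}, {"ax": 0, "ay": 0, "az": 0, "dx": 1.5, "dy": 0.1, "dz": 17.0, "hand": 1}, {"ax": 0, "ay": 0, "az": 0, "dx": 2, "dy": 0.1, "dz": 17.0, "hand": 1}, {"ax": 0, "ay": 0, "az": 0, "dx": 2.3, "dy": 0.1, "dz": 17.0, "hand": 1}]'

```text
clock: 2.2
eef_pos: [474.3, -209.8, 62.3]
tool_rot: [3.141, -0.002, -0.093]
force: [-0.2, -0.2, -0.1]
width: -0.1
gripper_force: 0.0
```

Run:
```python
from h import *
S,T=get_image("scene"),get_image("top")
print(read_state()["eef_pos"],read_state()["force"])
a=S["pixels"][130:220,215:315,::-1]; b=T["pixels"][152:242,242:342,::-1]
cv2.imwrite("pics/c2.png",np.hstack([cv2.resize(x,None,fx=4,fy=4,interpolation=cv2.INTER_CUBIC) for x in(a,b)]))
```

```text
[ 473.84578453 -209.64641713   61.97284744] [-0.9910484   0.16203991 -0.38071106]
```

View pics/c2.png

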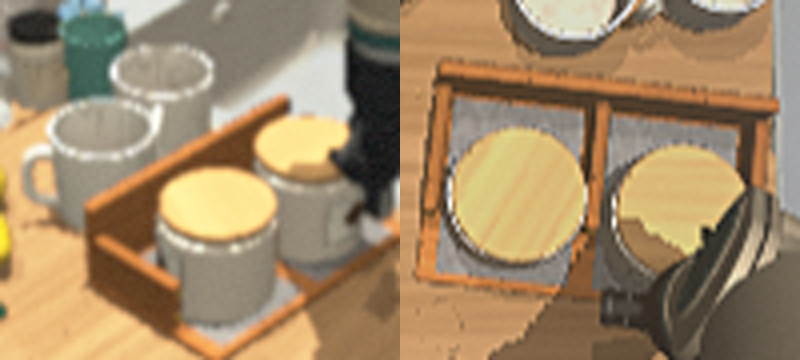

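The finger is in front of the right canister, short of contact. The left canister's label edge is at crop (165,270). Pushing the right one now.

send_rows --series '[{"ax": 0, "ay": 0, "az": 0, "dx": 0.4, "dy": 0, "dz": 0, "hand": 1}, {"ax": 0, "ay": 0, "az": 0, "dx": 0.8, "dy": 0, "dz": 0, "hand": 1}, {"ax": 0, "ay": 0, "az": 0, "dx": 1.2, "dy": 0, "dz": 0, "hand": 1}, {"ax": 0, "ay": 0, "az": 0, "dx": 1.5, "dy": 0, "dz": 0, "hand": 1}, {"ax": 0, "ay": 0, "az": 0, "dx": 1.8, "dy": 0, "dz": 0, "hand": 1}, {"ax": 0, "ay": 0, "az": 0, "dx": 2.1, "dy": 0, "dz": 0, "hand": 1}, {"ax": 0, "ay": 0, "az": 0, "dx": 2.4, "dy": 0, "dz": 0, "hand": 1}, {"ax": 0, "ay": 0, "az": 0, "dx": 2.7, "dy": 0, "dz": 0, "hand": 1}, {"ax": 0, "ay": 0, "az": 0, "dx": 3.0, "dy": 0, "dz": 0, "hand": 1}, {"ax": 0, "ay": 0, "az": 0, "dx": 3.2, "dy": 0, "dz": 0, "hand": 1}]'

```text
clock: 3.3
eef_pos: [505.0, -212.5, 61.3]
tool_rot: [3.142, -0.0, -0.093]
force: [-0.5, -0.1, 0.6]
width: -0.1
gripper_force: 0.2
```

send_rows --series '[{"ax": 0, "ay": 0, "az": 0, "dx": 0.2, "dy": 0, "dz": 0, "hand": 1}, {"ax": 0, "ay": 0, "az": 0, "dx": 0.4, "dy": 0, "dz": 0, "hand": 1}, {"ax": 0, "ay": 0, "az": 0, "dx": 0.6, "dy": 0, "dz": 0, "hand": 1}, {"ax": 0, "ay": 0, "az": 0, "dx": 0.8, "dy": 0, "dz": 0, "hand": 1}, {"ax": 0, "ay": 0, "az": 0, "dx": 0.9, "dy": 0, "dz": 0, "hand": 1}]'

```text
clock: 3.8
eef_pos: [513.9, -213.3, 61.3]
tool_rot: [3.142, -0.0, -0.093]
force: [-1.3, -0.2, 0.7]
width: -0.2
gripper_force: 0.2
```

Run:
```python
from h import *
S,T=get_image("scene"),get_image("top")
s=read_state();print(s["eef_pos"],s["force"])
for l in lids(T): print(l, plane(T,l[1][0],104))
```

```text
[ 513.95858767 -213.36135807   61.37043237] [-0.17687959  0.1791509   0.29420843]
(821.5, ((271.2789611816406, 200.0753936767578), (32.707279205322266, 33.40373229980469), 168.8638916015625)) [[560.80534906 -96.59768652 104.        ]]
```

send_rows --series '[{"ax": 0, "ay": 0, "az": 0, "dx": 0.1, "dy": 0, "dz": 0, "hand": 1}, {"ax": 0, "ay": 0, "az": 0, "dx": 0.2, "dy": 0, "dz": 0, "hand": 1}, {"ax": 0, "ay": 0, "az": 0, "dx": 0.3, "dy": 0, "dz": 0, "hand": 1}, {"ax": 0, "ay": 0, "az": 0, "dx": 0.4, "dy": 0, "dz": 0, "hand": 1}]'

```text
clock: 4.3
eef_pos: [517.6, -213.7, 61.3]
tool_rot: [-3.142, 0.0, -0.093]
force: [-0.0, 0.1, -0.4]
width: -0.1
gripper_force: 0.2
```

send_rows --series '[{"ax": 0, "ay": 0, "az": 0, "dx": 0.1, "dy": 0, "dz": 0, "hand": 1}, {"ax": 0, "ay": 0, "az": 0, "dx": 0.2, "dy": 0, "dz": 0, "hand": 1}, {"ax": 0, "ay": 0, "az": 0, "dx": 0.3, "dy": 0, "dz": 0, "hand": 1}]'

```text
clock: 4.6
eef_pos: [520.2, -213.9, 61.3]
tool_rot: [-3.141, 0.001, -0.093]
force: [-2.5, 0.3, -0.0]
width: -0.0
gripper_force: 0.9
```

Run:
```python
from h import *
S,T=get_image("scene"),get_image("top")
s=read_state();print(s["eef_pos"],s["force"])
a=S["pixels"][130:220,215:315,::-1]; b=T["pixels"][152:242,242:342,::-1]
cv2.imwrite("pics/c3.png",np.hstack([cv2.resize(x,None,fx=4,fy=4,interpolation=cv2.INTER_CUBIC) for x in(a,b)]))
```

```text
[ 520.1506228  -213.87863112   61.18431741] [-1.77213785 -0.07711781  0.18735477]
```

View pics/c3.png

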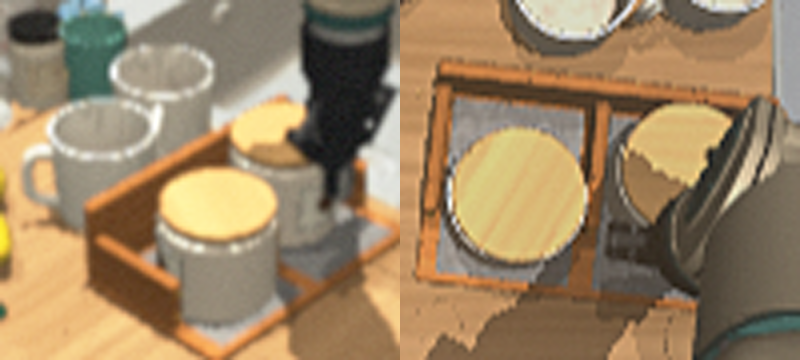

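The right canister's lid (crop 680,150) now reaches the back board, and the force begins to rise.

send_rows --series '[{"ax": 0, "ay": 0, "az": 0, "dx": 0.1, "dy": 0, "dz": 0, "hand": 1}, {"ax": 0, "ay": 0, "az": 0, "dx": 0.15, "dy": 0, "dz": 0, "hand": 1}, {"ax": 0, "ay": 0, "az": 0, "dx": 0.15, "dy": 0, "dz": 0, "hand": 1}]'

```text
clock: 5.0
eef_pos: [520.2, -213.8, 60.9]
tool_rot: [-3.141, 0.004, -0.093]
force: [-5.4, 0.4, 1.0]
width: -0.2
gripper_force: 2.1
```

send_rows --series '[{"ax": 0, "ay": 0, "az": 0, "dx": -2, "dy": 0, "dz": 0, "hand": 1}, {"ax": 0, "ay": 0, "az": 0, "dx": -4.5, "dy": 0, "dz": 0, "hand": 1}, {"ax": 0, "ay": 0, "az": 0, "dx": -6.2, "dy": -1, "dz": 0, "hand": 1}, {"ax": 0, "ay": 0, "az": 0, "dx": -6.2, "dy": -4, "dz": 0, "hand": 1}, {"ax": 0, "ay": 0, "az": 0, "dx": -6.2, "dy": -7, "dz": 0, "hand": 1}, {"ax": 0, "ay": 0, "az": 0, "dx": -6.2, "dy": -10, "dz": 0, "hand": 1}, {"ax": 0, "ay": 0, "az": 0, "dx": -6.2, "dy": -12, "dz": 0, "hand": 1}, {"ax": 0, "ay": 0, "az": 0, "dx": -6.2, "dy": -12, "dz": 0, "hand": 1}]'

```text
clock: 5.8
eef_pos: [473.3, -85.3, 61.5]
tool_rot: [-3.14, -0.002, -0.087]
force: [-0.2, -0.4, -0.0]
width: 0.0
gripper_force: 0.0
```

Run:
```python
from h import *
S,T=get_image("scene"),get_image("top")
s=read_state();print(s["eef_pos"],s["force"])
for l in lids(T): print(l, plane(T,l[1][0],104))
```

```text
[472.61135267 -89.20469635  61.54008901] [-0.32408067 -0.65171678 -0.03179606]
(537.0, ((271.3460998535156, 199.3956298828125), (31.625268936157227, 32.83269119262695), 103.54585266113281)) [[562.77547204 -96.77600841 104.        ]]
(807.0, ((313.73614501953125, 193.84780883789062), (32.17387008666992, 33.54277038574219), 149.2435760498047)) [[ 581.0137701  -219.67227856  104.        ]]
```

send_rows --series '[{"ax": 0, "ay": 0, "az": 0, "dx": 0.6, "dy": 0, "dz": 0, "hand": 1}, {"ax": 0, "ay": 0, "az": 0, "dx": 1.2, "dy": 0, "dz": 0, "hand": 1}, {"ax": 0, "ay": 0, "az": 0, "dx": 1.8, "dy": 0, "dz": 0, "hand": 1}, {"ax": 0, "ay": 0, "az": 0, "dx": 2.3, "dy": 0, "dz": 0, "hand": 1}, {"ax": 0, "ay": 0, "az": 0, "dx": 2.7, "dy": 0, "dz": 0, "hand": 1}, {"ax": 0, "ay": 0, "az": 0, "dx": 3.2, "dy": 0, "dz": 0, "hand": 1}, {"ax": 0, "ay": 0, "az": 0, "dx": 3.7, "dy": 0, "dz": 0, "hand": 1}, {"ax": 0, "ay": 0, "az": 0, "dx": 4.2, "dy": 0, "dz": 0, "hand": 1}, {"ax": 0, "ay": 0, "az": 0, "dx": 4.7, "dy": 0, "dz": 0, "hand": 1}, {"ax": 0, "ay": 0, "az": 0, "dx": 5.1, "dy": 0, "dz": 0, "hand": 1}]'

```text
clock: 6.9
eef_pos: [522.8, -93.6, 61.3]
tool_rot: [3.142, -0.0, -0.093]
force: [-0.7, -0.2, -0.0]
width: 0.1
gripper_force: 0.0
```

send_rows --series '[{"ax": 0, "ay": 0, "az": 0, "dx": 0.3, "dy": 0, "dz": 0, "hand": 1}, {"ax": 0, "ay": 0, "az": 0, "dx": 0.5, "dy": 0, "dz": 0, "hand": 1}, {"ax": 0, "ay": 0, "az": 0, "dx": 0.6, "dy": 0, "dz": 0, "hand": 1}, {"ax": 0, "ay": 0, "az": 0, "dx": 0.7, "dy": 0, "dz": 0, "hand": 1}, {"ax": 0, "ay": 0, "az": 0, "dx": 0.8, "dy": 0, "dz": 0, "hand": 1}]'

```text
clock: 7.4
eef_pos: [530.1, -94.3, 61.3]
tool_rot: [-3.142, 0.0, -0.093]
force: [-0.9, 0.1, 0.6]
width: -0.0
gripper_force: 0.0
```

send_rows --series '[{"ax": 0, "ay": 0, "az": 0, "dx": 0.1, "dy": 0, "dz": 0, "hand": 1}, {"ax": 0, "ay": 0, "az": 0, "dx": 0.2, "dy": 0, "dz": 0, "hand": 1}, {"ax": 0, "ay": 0, "az": 0, "dx": 0.3, "dy": 0, "dz": 0, "hand": 1}, {"ax": 0, "ay": 0, "az": 0, "dx": 0.4, "dy": 0, "dz": 0, "hand": 1}, {"ax": 0, "ay": 0, "az": 0, "dx": 0.4, "dy": 0, "dz": 0, "hand": 1}]'

```text
clock: 7.9
eef_pos: [533.6, -94.6, 61.1]
tool_rot: [-3.141, 0.001, -0.093]
force: [-1.5, 0.6, -0.0]
width: -0.1
gripper_force: 0.0
```

send_rows --series '[{"ax": 0, "ay": 0, "az": 0, "dx": 0.15, "dy": 0, "dz": 0, "hand": 1}, {"ax": 0, "ay": 0, "az": 0, "dx": 0.3, "dy": 0, "dz": 0, "hand": 1}, {"ax": 0, "ay": 0, "az": 0, "dx": 0.3, "dy": 0, "dz": 0, "hand": 1}]'

```text
clock: 8.2
eef_pos: [533.5, -94.5, 60.5]
tool_rot: [-3.141, 0.007, -0.093]
force: [-7.8, 0.5, 0.8]
width: -0.0
gripper_force: 0.0
```

```bash
cat >> h.py <<'E'
def force(n=8):
    import time
    F=[];
    for _ in range(n): F.append(read_state()["force"])
    s=read_state(); f=np.mean(F,0); y=s["tool_rot"][2]; 
    tx=np.array([np.cos(y),np.sin(y)]); ty=np.array([np.sin(y),-np.cos(y)])
    print("eef",s["eef_pos"].round(1),"yaw",round(y,3),"Fx_tool %.1f Fy_tool %.1f Fz %.1f"%(f[:2]@tx,f[:2]@ty,f[2]),"t",s["clock"])
def lidT():
    T=get_image("top")
    for l in lids(T): print(int(l[0]),np.round(l[1][0],1), plane(T,l[1][0],104).round(1))
E
python3 -c "
from h import *
force();lidT();force()"
```

```text
eef [533.5 -94.5  60.5] yaw -0.093 Fx_tool -7.9 Fy_tool 0.2 Fz 0.8 t 8.2
616 [314.9 193.9] [[ 581. -223.  104.]]
eef [533.5 -94.5  60.5] yaw -0.093 Fx_tool -6.3 Fy_tool -1.3 Fz 1.3 t 8.25
```

send_rows --series '[{"ax": 0, "ay": 0, "az": -0.05, "dx": 0.04, "dy": 0.3, "dz": 0, "hand": 1}, {"ax": 0, "ay": 0, "az": -0.1, "dx": 0.09, "dy": 0.6, "dz": 0, "hand": 1}, {"ax": 0, "ay": 0, "az": -0.15, "dx": 0.16, "dy": 0.9, "dz": 0, "hand": 1}, {"ax": 0, "ay": 0, "az": -0.2, "dx": 0.24, "dy": 1.19, "dz": 0, "hand": 1}, {"ax": 0, "ay": 0, "az": -0.25, "dx": 0.34, "dy": 1.47, "dz": 0, "hand": 1}]'

```text
clock: 8.75
eef_pos: [533.9, -110.0, 60.2]
tool_rot: [-3.139, 0.01, 0.158]
force: [-10.6, -0.4, 0.8]
width: -0.0
gripper_force: 0.0
```

```bash
python3 -c "
from h import *
force()
S=get_image('scene')
force()
cv2.imwrite('pics/c4.png',cv2.resize(S['pixels'][130:220,215:315,::-1],None,fx=6,fy=6,interpolation=cv2.INTER_CUBIC))"
```

```text
eef [ 533.9 -110.    60.2] yaw 0.158 Fx_tool -10.5 Fy_tool -1.3 Fz 0.8 t 8.75
eef [ 534.1 -110.8   60.2] yaw 0.16 Fx_tool -8.9 Fy_tool -1.2 Fz 0.6 t 8.8
```

View pics/c4.png

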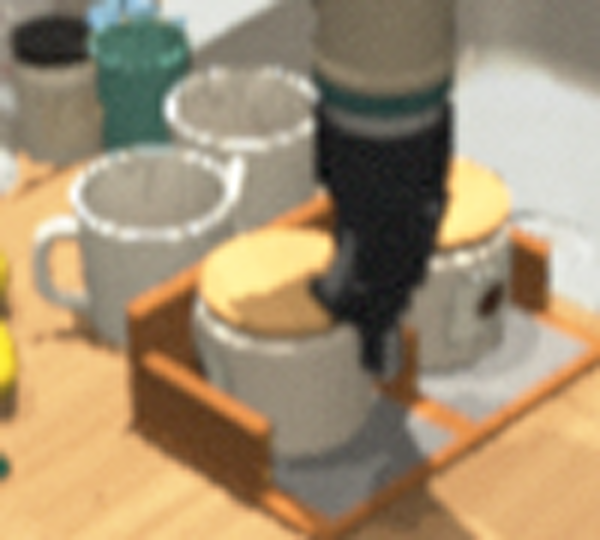

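send_rows --series '[{"ax": 0, "ay": 0, "az": -0.05, "dx": 0.025, "dy": 0.3, "dz": 0, "hand": 1}, {"ax": 0, "ay": 0, "az": -0.1, "dx": 0.06, "dy": 0.6, "dz": 0, "hand": 1}, {"ax": 0, "ay": 0, "az": -0.15, "dx": 0.12, "dy": 0.9, "dz": 0, "hand": 1}, {"ax": 0, "ay": 0, "az": -0.2, "dx": 0.19, "dy": 1.2, "dz": 0, "hand": 1}, {"ax": 0, "ay": 0, "az": -0.25, "dx": 0.27, "dy": 1.49, "dz": 0, "hand": 1}, {"ax": 0, "ay": 0, "az": -0.3, "dx": 0.36, "dy": 1.77, "dz": 0, "hand": 1}]'

```text
clock: 9.4
eef_pos: [543.2, -128.3, 60.8]
tool_rot: [-3.14, 0.004, 0.458]
force: [-4.4, -2.1, 0.1]
width: -0.4
gripper_force: 0.0
```

```bash
python3 -c "
from h import *
force()"
```

```text
eef [ 543.2 -128.3   60.8] yaw 0.458 Fx_tool -4.9 Fy_tool -0.1 Fz 0.1 t 9.4
```

send_rows --series '[{"ax": 0, "ay": 0, "az": 0, "dx": -1.5, "dy": 0, "dz": 0, "hand": 1}, {"ax": 0, "ay": 0, "az": 0, "dx": -3, "dy": 0, "dz": 0, "hand": 1}, {"ax": 0, "ay": 0, "az": 0.1, "dx": -4, "dy": -1.5, "dz": 0, "hand": 1}, {"ax": 0, "ay": 0, "az": 0.1, "dx": -4, "dy": -1.5, "dz": 0, "hand": 1}]'

```text
clock: 9.8
eef_pos: [501.5, -130.5, 61.3]
tool_rot: [-3.141, 0.001, 0.356]
force: [-0.3, -0.1, -0.1]
width: -0.1
gripper_force: 0.0
```

```bash
cat >> h.py <<'E'
def wall(S,C,z0=30,z1=78,r=50.8):
    """unwrap canister wall: columns azimuth 0..360 world deg by 2"""
    az=np.arange(20,240,2); zs=np.arange(z0,z1,2)
    A,Z=np.meshgrid(np.radians(az),zs[::-1]); X=np.stack([C[0]+r*np.cos(A),C[1]+r*np.sin(A),Z],-1)
    p=proj(S,X).reshape(*A.shape,2).astype(np.float32)
    return az,cv2.remap(S["pixels"],p[...,0],p[...,1],cv2.INTER_LINEAR)
E
python3 -c "
from h import *
lidT()
S=get_image('scene');T=get_image('top')
force()
C=[plane(T,l[1][0],104)[0] for l in lids(T)]
C=[c for c in C if -130<c[1]<-70][0]
az,w=wall(S,C)
cv2.imwrite('pics/c5.png',np.vstack([cv2.resize(w[:,:,::-1],None,fx=7,fy=7,interpolation=cv2.INTER_CUBIC),cv2.resize(S['pixels'][140:215,225:335,::-1],(770,525))])[:600])
"
```

```text
432 [314.1 192.4] [[ 585.2 -220.7  104. ]]
657 [270.4 187.4] [[597.6 -93.7 104. ]]
eef [ 504.9 -131.3   61.6] yaw 0.359 Fx_tool 0.0 Fy_tool -0.1 Fz 0.1 t 9.95
```

View pics/c5.png

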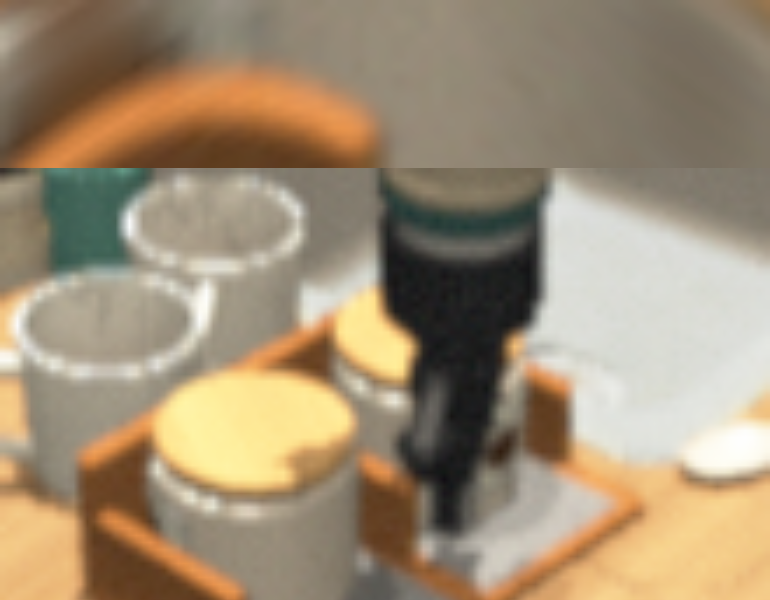

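The unwrapped wall (top strip) shows a faint greenish label edge near azimuth 77–94°, and the scene crop shows the left canister home. I'll quantify this by colour profile against the initial image.

```bash
cat >> h.py <<'E'
def prof(S,C,z0=72,z1=86,r=50.8):
    az,w=wall(S,C,z0,z1,r); w=w.astype(float).mean(0); return az,w
E
python3 -c "
from h import *
np.set_printoptions(linewidth=220)
S=get_image('scene'); S0=dict(S); S0['pixels']=cv2.imread('pics/scene0.png')[:,:,::-1].copy()
for n,s,C in (('init',S0,(560.8,-96.6)),('now',S,(593.5,-97)),('faced0',S0,(550.2,-215.5))):
    az,w=prof(s,C)
    print(n);k=slice(10,90,2)
    print(az[k]);print((w[k,0]-w[k,2]).astype(int));print(w[k].sum(1).astype(int)//3)
"
```

```text
init
[ 40  44  48  52  56  60  64  68  72  76  80  84  88  92  96 100 104 108 112 116 120 124 128 132 136 140 144 148 152 156 160 164 168 172 176 180 184 188 192 196]
[33 29 27 26 25 23 22 22 23 24 25 26 26 25 29 31 31 29 30 30 30 29 29 29 29 29 30 30 29 29 30 29 28 28 27 27 26 27 27 30]
[151 152 152 149 146 144 144 146 147 145 142 141 140 138 137 141 143 142 140 137 138 139 139 139 138 140 141 139 136 135 135 134 133 131 129 126 124 121 118 115]
now
[ 40  44  48  52  56  60  64  68  72  76  80  84  88  92  96 100 104 108 112 116 120 124 128 132 136 140 144 148 152 156 160 164 168 172 176 180 184 188 192 196]
[29 27 27 29 30 30 29 28 27 26 27 28 28 29 29 28 28 29 31 31 30 30 30 30 30 30 29 28 28 27 26 26 27 26 26 25 24 25 29 35]
[193 189 178 166 156 151 148 149 151 152 153 151 146 144 147 146 142 141 143 144 145 144 142 140 140 137 137 134 131 129 128 127 124 121 119 117 113 106  98  89]
faced0
[ 40  44  48  52  56  60  64  68  72  76  80  84  88  92  96 100 104 108 112 116 120 124 128 132 136 140 144 148 152 156 160 164 168 172 176 180 184 188 192 196]
[52 62 71 79 86 91 94 96 97 96 95 83 66 40 28 28 28 28 28 29 30 29 31 29 29 28 25 26 27 25 25 26 26 26 25 24 26 25 24 21]
[112 125 141 156 172 183 191 197 199 200 196 182 164 144 135 137 142 144 141 140 137 140 139 140 141 142 138 140 137 135 141 149 151 140 133 129 129 135 147 155]
```

```bash
python3 -c "
from h import *
np.set_printoptions(linewidth=220,precision=1,suppress=True)
S=get_image('scene'); S0=dict(S); S0['pixels']=cv2.imread('pics/scene0.png')[:,:,::-1].copy()
for n,s,C,z in (('init',S0,(560.8,-96.6),(50,76)),('now',S,(594,-98),(66,78)),('faced0',S0,(550.2,-215.5),(50,76))):
    az,w=prof(s,C,*z,r=50)
    print(n);k=slice(20,82,2)
    print(az[k]);print(w[k,0]-w[k,2]);print(w[k,1]-w[k,0]/2-w[k,2]/2)
"
```

```text
init
[ 60  64  68  72  76  80  84  88  92  96 100 104 108 112 116 120 124 128 132 136 140 144 148 152 156 160 164 168 172 176 180]
[21.4 22.2 23.7 24.8 27.3 28.9 27.8 24.6 23.7 27.  28.2 29.5 29.4 28.9 29.2 29.2 29.2 28.9 29.9 30.2 29.7 29.5 29.2 29.1 28.8 28.4 28.3 28.2 28.5 27.9 26.8]
[3.1 3.3 3.8 4.3 4.1 3.8 4.6 4.  3.7 3.8 3.5 4.2 3.1 4.  4.  3.3 3.5 4.1 3.7 3.6 4.2 3.9 4.  4.2 3.7 3.8 3.8 4.1 3.5 3.4 3.2]
now
[ 60  64  68  72  76  80  84  88  92  96 100 104 108 112 116 120 124 128 132 136 140 144 148 152 156 160 164 168 172 176 180]
[25.3 23.7 22.5 21.7 20.7 22.5 25.3 27.8 28.5 28.3 28.8 29.3 29.2 28.7 29.7 29.7 29.5 29.3 29.5 28.8 30.5 30.2 28.7 28.  28.  27.5 26.8 26.8 27.3 26.2 24.7]
[4.  4.3 4.2 3.5 3.7 4.6 3.3 2.8 3.4 2.8 4.1 3.5 3.6 4.  4.2 4.3 4.1 3.7 3.9 3.8 3.9 4.4 3.8 3.7 4.2 4.6 3.8 2.9 4.2 3.4 3.2]
faced0
[ 60  64  68  72  76  80  84  88  92  96 100 104 108 112 116 120 124 128 132 136 140 144 148 152 156 160 164 168 172 176 180]
[104.5 103.8 103.7 104.8 106.5 109.9 105.9  79.5  44.9  27.5  28.3  28.2  29.   28.7  29.3  29.3  29.1  29.1  28.6  29.4  25.7  22.7  23.5  24.1  23.8  23.7  23.4  24.3  24.3  23.9  24.2]
[29.8 30.  30.1 30.  29.5 26.6 15.5  7.3  3.5  2.9  4.5  3.7  3.1  3.5  4.3  3.9  3.8  3.7  3.5  3.7  4.4  5.   6.   6.3  6.   5.3  4.3  3.2  2.4  2.1  2.1]
```

send_rows --series '[{"ax": 0, "ay": 0, "az": 0, "dx": -4, "dy": 2, "dz": 0, "hand": 1}, {"ax": 0, "ay": 0, "az": 0, "dx": -8, "dy": 6, "dz": 0, "hand": 1}, {"ax": 0, "ay": 0, "az": 0, "dx": -11, "dy": 10, "dz": 0, "hand": 1}, {"ax": 0, "ay": 0, "az": 0, "dx": -13, "dy": 14, "dz": 0, "hand": 1}, {"ax": 0, "ay": 0, "az": 0, "dx": -14, "dy": 16, "dz": 0, "hand": 1}, {"ax": 0, "ay": 0, "az": 0, "dx": -14, "dy": 16, "dz": 0, "hand": 1}]'

```text
clock: 10.65
eef_pos: [427.0, -336.0, 61.5]
tool_rot: [3.137, -0.0, 0.35]
force: [-0.1, -0.4, -0.1]
width: 0.3
gripper_force: 0.0
```

```bash
cat >> h.py <<'E'
def slid(S):
    hs=cv2.cvtColor(S["pixels"],cv2.COLOR_RGB2HSV)
    m=cv2.inRange(hs,(19,60,225),(32,150,255)); m[:, :230]=0;m[:,330:]=0;m[:140]=0;m[230:]=0
    m=cv2.morphologyEx(m,cv2.MORPH_OPEN,np.ones((3,3),np.uint8))
    return [(int(cv2.contourArea(c)),cv2.fitEllipse(cv2.convexHull(c))) for c in cv2.findContours(m,0,cv2.CHAIN_APPROX_NONE)[0] if cv2.contourArea(c)>250]
E
python3 -c "
from h import *
np.set_printoptions(linewidth=220,precision=1,suppress=True)
lidT()
S=get_image('scene'); S0=dict(S); S0['pixels']=cv2.imread('pics/scene0.png')[:,:,::-1].copy()
for s in (S0,S):
  for l in slid(s): print(l[0],np.array(l[1][0]),l[1][1],plane(s,l[1][0],104))
T=get_image('top')
cc=[plane(T,l[1][0],104)[0] for l in lids(T)]
C=[c for c in cc if -130<c[1]<-70][0];F=[c for c in cc if c[1]<-180][0]
for n,s,C,z in (('init',S0,(560.8,-96.6),(62,76)),('now',S,C,(66,76)),('faced0',S0,(550.2,-215.5),(50,76)),('faced',S,F,(50,76))):
    az,w=prof(s,C,*z,r=50)
    print(n);k=slice(10,82,2)
    print(az[k]);print(w[k,0]-w[k,2])
x=cv2.resize(S['pixels'][140:215,225:335,::-1],None,fx=7,fy=7,interpolation=cv2.INTER_CUBIC);cv2.imwrite('pics/c6.png',x)
"
```

```text
806 [313.8 193.8] [[ 581.  -219.9  104. ]]
815 [271.1 188.5] [[594.5 -95.7 104. ]]
332 [268.9 180.3] (16.119356155395508, 28.315889358520508) [[559.6 -92.8 104. ]]
284 [292.4 165.9] (14.968281745910645, 26.32002067565918) [[ 549.1 -212.6  104. ]]
327 [260.7 176.9] (16.226829528808594, 27.881763458251953) [[593.3 -91.1 104. ]]
285 [285.8 162.5] (14.96557903289795, 26.311283111572266) [[ 580.4 -216.2  104. ]]
init
[ 40  44  48  52  56  60  64  68  72  76  80  84  88  92  96 100 104 108 112 116 120 124 128 132 136 140 144 148 152 156 160 164 168 172 176 180]
[25.  23.7 22.7 20.  18.  18.4 18.7 18.9 18.7 21.4 23.4 22.  20.4 21.9 27.7 29.  30.3 30.  30.  29.4 29.7 29.4 29.1 30.1 30.6 30.  29.7 29.4 29.3 29.7 29.1 29.3 28.3 28.9 28.3 27. ]
now
[ 40  44  48  52  56  60  64  68  72  76  80  84  88  92  96 100 104 108 112 116 120 124 128 132 136 140 144 148 152 156 160 164 168 172 176 180]
[28.6 28.  26.6 25.6 24.2 22.8 21.  20.  19.  18.6 19.2 22.4 24.4 26.8 29.  28.8 30.  28.6 29.4 28.6 28.6 30.  30.6 29.4 30.6 30.4 31.4 31.2 29.4 29.  29.4 28.8 27.4 27.4 27.8 27.4]
faced0
[ 40  44  48  52  56  60  64  68  72  76  80  84  88  92  96 100 104 108 112 116 120 124 128 132 136 140 144 148 152 156 160 164 168 172 176 180]
[101.8 105.  106.2 105.8 105.7 104.5 103.8 103.7 104.8 106.5 109.9 105.9  79.5  44.9  27.5  28.3  28.2  29.   28.7  29.3  29.3  29.1  29.1  28.6  29.4  25.7  22.7  23.5  24.1  23.8  23.7  23.4  24.3  24.3  23.9  24.2]
faced
[ 40  44  48  52  56  60  64  68  72  76  80  84  88  92  96 100 104 108 112 116 120 124 128 132 136 140 144 148 152 156 160 164 168 172 176 180]
[ 86.4  90.5  94.1  97.   99.4 100.9 101.2 102.8  97.2  89.3  60.   42.8  40.2  41.8  40.4  37.8  35.4  33.3  31.6  29.9  29.1  28.7  29.3  29.6  28.   24.4  22.2  23.7  24.2  24.8  22.5  22.1  22.9  24.5  25.2  25.4]
```

View pics/c6.png

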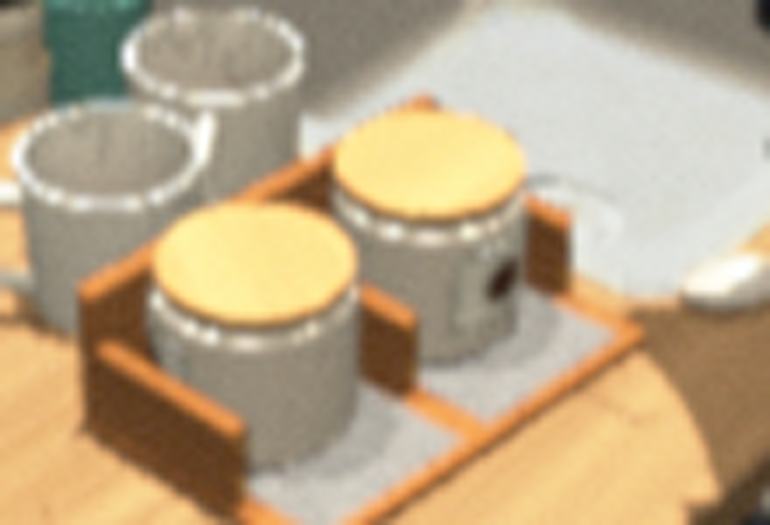

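The scene is clear: both canisters stand home, and the left one's label edge is still at far left, crop (170,345). The lid's wood grain gives a better measure of rotation, so I'll compute its direction in the top view.

```bash
cat >> h.py <<'E'
def grain(img,c,r=12.5):
    """lid grain azimuth (world deg, mod 180) by structure tensor, rgb image"""
    g=cv2.cvtColor(img,cv2.COLOR_RGB2GRAY).astype(float)
    h,w=g.shape; Y,X=np.mgrid[:h,:w]
    m=((X-c[0])**2+(Y-c[1])**2<r*r)
    gx=cv2.Sobel(g,-1,1,0);gy=cv2.Sobel(g,-1,0,1)
    a,b,d=(gx*gx)[m].sum(),(gx*gy)[m].sum(),(gy*gy)[m].sum()
    nrm=.5*np.arctan2(2*b,a-d)       # gradient direction in image
    coh=np.hypot(a-d,2*b)/(a+d)
    gr=np.degrees(nrm)+90            # grain direction image (x right,y down)
    # image right=-y world, image down=-x world: world az
    v=np.array([-np.sin(np.radians(gr)),-np.cos(np.radians(gr))])
    return round(np.degrees(np.arctan2(v[1],v[0]))%180,1),round(coh,2)
E
python3 -c "
from h import *
T=get_image('top');I0=cv2.imread('pics/top0.png')[:,:,::-1].copy()
for n,i,cs in(('init',I0,[(271.3,200.1),(312.4,204.4)]),('now',T['pixels'],[(271.1,188.5),(313.8,193.8)])):
  for c in cs:
    for r in (9,11,13): print(n,c,r,grain(i,c,r))
"
```

```text
init (271.3, 200.1) 9 (np.float64(150.4), np.float64(0.89))
init (271.3, 200.1) 11 (np.float64(150.0), np.float64(0.89))
init (271.3, 200.1) 13 (np.float64(149.8), np.float64(0.9))
init (312.4, 204.4) 9 (np.float64(86.9), np.float64(0.88))
init (312.4, 204.4) 11 (np.float64(87.7), np.float64(0.87))
init (312.4, 204.4) 13 (np.float64(87.6), np.float64(0.9))
now (271.1, 188.5) 9 (np.float64(147.8), np.float64(0.9))
now (271.1, 188.5) 11 (np.float64(147.3), np.float64(0.91))
now (271.1, 188.5) 13 (np.float64(146.9), np.float64(0.92))
now (313.8, 193.8) 9 (np.float64(85.8), np.float64(0.89))
now (313.8, 193.8) 11 (np.float64(86.3), np.float64(0.9))
now (313.8, 193.8) 13 (np.float64(86.0), np.float64(0.91))
```

send_rows --series '[{"ax": 0, "ay": 0, "az": 0.1, "dx": 2, "dy": -3.5, "dz": 0, "hand": 1}, {"ax": 0, "ay": 0, "az": 0.2, "dx": 5, "dy": -7.5, "dz": 0, "hand": 1}, {"ax": 0, "ay": 0, "az": 0.3, "dx": 8, "dy": -11, "dz": 0, "hand": 1}, {"ax": 0, "ay": 0, "az": 0.4, "dx": 11, "dy": -15, "dz": 0, "hand": 1}, {"ax": 0, "ay": 0, "az": 0.444, "dx": 14, "dy": -18.5, "dz": 0, "hand": 1}, {"ax": 0, "ay": 0, "az": 0.444, "dx": 16.4, "dy": -20.7, "dz": 0, "hand": 1}, {"ax": 0, "ay": 0, "az": 0.444, "dx": 17.4, "dy": -21.6, "dz": 0, "hand": 1}, {"ax": 0, "ay": 0, "az": 0.444, "dx": 17.4, "dy": -21.6, "dz": 0, "hand": 1}]'

```text
clock: 11.65
eef_pos: [516.1, -63.3, 61.3]
tool_rot: [-3.14, -0.001, -0.081]
force: [-0.2, -0.6, -0.1]
width: 0.1
gripper_force: 0.0
```

```bash
python3 -c "
from h import *
force()"
```

```text
eef [516.1 -63.3  61.3] yaw -0.081 Fx_tool -0.1 Fy_tool 0.6 Fz -0.1 t 11.65
```

send_rows --series '[{"ax": 0, "ay": 0, "az": 0, "dx": 0.5, "dy": 0, "dz": 0, "hand": 1}, {"ax": 0, "ay": 0, "az": 0, "dx": 1.1, "dy": 0, "dz": 0, "hand": 1}, {"ax": 0, "ay": 0, "az": 0, "dx": 1.5, "dy": 0, "dz": 0, "hand": 1}, {"ax": 0, "ay": 0, "az": 0, "dx": 1.7, "dy": 0, "dz": 0, "hand": 1}, {"ax": 0, "ay": 0, "az": 0, "dx": 1.9, "dy": 0, "dz": 0, "hand": 1}, {"ax": 0, "ay": 0, "az": 0, "dx": 2.0, "dy": 0, "dz": 0, "hand": 1}, {"ax": 0, "ay": 0, "az": 0, "dx": 2.0, "dy": 0, "dz": 0, "hand": 1}]'

```text
clock: 12.35
eef_pos: [535.2, -68.6, 61.3]
tool_rot: [-3.142, 0.0, -0.087]
force: [-0.7, 0.0, -0.0]
width: -0.0
gripper_force: 0.0
```

```bash
python3 -c "
from h import *
force()"
```

```text
eef [535.2 -68.6  61.3] yaw -0.087 Fx_tool -0.7 Fy_tool 0.0 Fz -0.0 t 12.35
```

send_rows --series '[{"ax": 0, "ay": 0, "az": 0, "dx": 0.15, "dy": 0.2, "dz": 0, "hand": 1}, {"ax": 0, "ay": 0, "az": 0, "dx": 0.3, "dy": 0.4, "dz": 0, "hand": 1}, {"ax": 0, "ay": 0, "az": 0, "dx": 0.4, "dy": 0.6, "dz": 0, "hand": 1}, {"ax": 0, "ay": 0, "az": 0, "dx": 0.4, "dy": 0.6, "dz": 0, "hand": 1}]'

```text
clock: 12.75
eef_pos: [535.8, -74.8, 60.7]
tool_rot: [-3.141, 0.006, -0.088]
force: [-5.1, 0.8, 0.0]
width: -0.0
gripper_force: 0.0
```

```bash
python3 -c "
from h import *
force()"
```

```text
eef [535.8 -74.8  60.7] yaw -0.088 Fx_tool -5.2 Fy_tool -0.4 Fz 0.0 t 12.75
```

send_rows --series '[{"ax": 0, "ay": 0, "az": 0, "dx": 0.15, "dy": 0, "dz": 0, "hand": 1}, {"ax": 0, "ay": 0, "az": 0, "dx": 0.25, "dy": 0, "dz": 0, "hand": 1}, {"ax": 0, "ay": 0, "az": 0, "dx": 0.25, "dy": 0.15, "dz": 0, "hand": 1}, {"ax": 0, "ay": 0, "az": 0, "dx": 0.25, "dy": 0.3, "dz": 0, "hand": 1}, {"ax": 0, "ay": 0, "az": 0, "dx": 0.25, "dy": 0.45, "dz": 0, "hand": 1}, {"ax": 0, "ay": 0, "az": 0, "dx": 0.25, "dy": 0.6, "dz": 0, "hand": 1}]'

```text
clock: 13.35
eef_pos: [534.7, -79.4, 60.0]
tool_rot: [-3.14, 0.012, -0.087]
force: [-9.5, 3.2, 0.1]
width: -0.1
gripper_force: 0.0
```

```bash
python3 -c "
from h import *
force()"
```

```text
eef [534.7 -79.4  60. ] yaw -0.087 Fx_tool -9.8 Fy_tool -2.4 Fz 0.1 t 13.35
```

send_rows --series '[{"ax": 0, "ay": 0, "az": 0, "dx": 0.05, "dy": 0.15, "dz": 0, "hand": 1}, {"ax": 0, "ay": 0, "az": 0, "dx": 0.05, "dy": 0.3, "dz": 0, "hand": 1}, {"ax": 0, "ay": 0, "az": 0, "dx": 0.1, "dy": 0.45, "dz": 0, "hand": 1}, {"ax": 0, "ay": 0, "az": 0, "dx": 0.1, "dy": 0.6, "dz": 0, "hand": 1}, {"ax": 0, "ay": 0, "az": 0, "dx": 0.1, "dy": 0.75, "dz": 0, "hand": 1}, {"ax": 0, "ay": 0, "az": 0, "dx": 0.1, "dy": 0.9, "dz": 0, "hand": 1}, {"ax": 0, "ay": 0, "az": 0, "dx": 0.1, "dy": 1.05, "dz": 0, "hand": 1}, {"ax": 0, "ay": 0, "az": 0, "dx": 0.1, "dy": 1.2, "dz": 0, "hand": 1}, {"ax": 0, "ay": 0, "az": 0, "dx": 0.1, "dy": 1.35, "dz": 0, "hand": 1}, {"ax": 0, "ay": 0, "az": 0, "dx": 0.1, "dy": 1.5, "dz": 0, "hand": 1}]'

```text
clock: 14.35
eef_pos: [533.0, -95.1, 59.6]
tool_rot: [-3.14, 0.014, -0.088]
force: [-11.0, 2.5, 0.8]
width: 0.4
gripper_force: 0.0
```

```bash
python3 -c "
from h import *
force();lidT()
T=get_image('top')
for l in lids(T):
  if l[1][0][0]<295: print([grain(T['pixels'],l[1][0],r) for r in (6,9,11)])
S=get_image('scene');force()
print([(l[0],plane(S,l[1][0],104).round(1)) for l in slid(S)])
"
```

```text
eef [533.  -95.1  59.6] yaw -0.088 Fx_tool -11.2 Fy_tool -1.6 Fz 0.8 t 14.35
616 [314.8 193.9] [[ 581.  -222.8  104. ]]
eef [533.  -95.4  59.6] yaw -0.088 Fx_tool -11.1 Fy_tool 0.6 Fz -1.4 t 14.5
[]
```

send_rows --series '[{"ax": 0, "ay": 0, "az": 0, "dx": 0, "dy": 0.15, "dz": 0, "hand": 1}, {"ax": 0, "ay": 0, "az": 0, "dx": 0, "dy": 0.3, "dz": 0, "hand": 1}, {"ax": 0, "ay": 0, "az": 0, "dx": 0, "dy": 0.45, "dz": 0, "hand": 1}, {"ax": 0, "ay": 0, "az": 0, "dx": 0, "dy": 0.6, "dz": 0, "hand": 1}, {"ax": 0, "ay": 0, "az": 0, "dx": 0, "dy": 0.75, "dz": 0, "hand": 1}, {"ax": 0, "ay": 0, "az": 0, "dx": 0, "dy": 0.9, "dz": 0, "hand": 1}, {"ax": 0, "ay": 0, "az": 0, "dx": 0.0, "dy": 1.05, "dz": 0, "hand": 1}, {"ax": 0, "ay": 0, "az": 0, "dx": 0.0, "dy": 1.2, "dz": 0, "hand": 1}, {"ax": 0, "ay": 0, "az": 0, "dx": 0.0, "dy": 1.35, "dz": 0, "hand": 1}, {"ax": 0, "ay": 0, "az": 0, "dx": 0.0, "dy": 1.5, "dz": 0, "hand": 1}]'

```text
clock: 15.5
eef_pos: [531.9, -110.6, 59.6]
tool_rot: [-3.141, 0.014, -0.088]
force: [-10.8, 0.6, -0.8]
width: -0.2
gripper_force: 0.0
```

send_rows --series '[{"ax": 0, "ay": 0, "az": 0, "dx": -1.5, "dy": 0, "dz": 0, "hand": 1}, {"ax": 0, "ay": 0, "az": 0, "dx": -4, "dy": 1, "dz": 0, "hand": 1}, {"ax": 0, "ay": 0, "az": 0, "dx": -6, "dy": 4, "dz": 0, "hand": 1}, {"ax": 0, "ay": 0, "az": 0, "dx": -6, "dy": 7, "dz": 0, "hand": 1}, {"ax": 0, "ay": 0, "az": 0, "dx": -6, "dy": 7, "dz": 0, "hand": 1}]'

```text
clock: 16.0
eef_pos: [472.8, -181.2, 61.8]
tool_rot: [3.138, -0.002, -0.094]
force: [1.0, 0.1, -0.2]
width: 0.0
gripper_force: 0.0
```

```bash
cat >> h.py <<'E'
def rot():
    force()
    T=get_image('top')
    for l in lids(T): print(int(l[0]),np.round(l[1][0],1),plane(T,l[1][0],104).round(1),[grain(T['pixels'],l[1][0],r) for r in (7,9,11)])
E
python3 -c "
from h import *
rot()"
```

```text
eef [ 472.8 -181.2   61.8] yaw -0.094 Fx_tool 0.9 Fy_tool -0.2 Fz -0.2 t 16.0
679 [313.7 193.6] [[ 581.7 -219.6  104. ]] [(np.float64(106.8), np.float64(0.46)), (np.float64(119.0), np.float64(0.38)), (np.float64(130.7), np.float64(0.24))]
819 [273.  188.8] [[ 593.7 -101.4  104. ]] [(np.float64(147.9), np.float64(0.92)), (np.float64(147.7), np.float64(0.89)), (np.float64(147.3), np.float64(0.9))]
```

send_rows --series '[{"ax": 0, "ay": 0.1, "az": 0, "dx": 0, "dy": -3, "dz": -0.4, "hand": 1}, {"ax": 0, "ay": 0.2, "az": 0, "dx": 0, "dy": -6, "dz": -0.8, "hand": 1}, {"ax": 0, "ay": 0.3, "az": 0, "dx": 0.5, "dy": -9, "dz": -0.8, "hand": 1}, {"ax": 0, "ay": 0.3, "az": 0, "dx": 2, "dy": -10.9, "dz": -0.8, "hand": 1}, {"ax": 0, "ay": 0.3, "az": 0, "dx": 2.8, "dy": -10.9, "dz": -0.8, "hand": 1}, {"ax": 0, "ay": 0.3, "az": 0, "dx": 3.2, "dy": -10.9, "dz": -0.8, "hand": 1}, {"ax": 0, "ay": 0.3, "az": 0, "dx": 3.4, "dy": -10.9, "dz": -0.8, "hand": 1}]'

```text
clock: 16.75
eef_pos: [536.1, -72.4, 98.3]
tool_rot: [-3.138, -0.245, -0.087]
force: [-0.2, -0.6, -0.4]
width: -0.0
gripper_force: 0.0
```

```bash
python3 -c "
from h import *
force();rot()
S=get_image('scene')
cv2.imwrite('pics/c7.png',cv2.resize(S['pixels'][110:220,205:335,::-1],None,fx=5,fy=5,interpolation=cv2.INTER_CUBIC))"
```

```text
eef [536.1 -72.4  98.3] yaw -0.087 Fx_tool -0.2 Fy_tool 0.7 Fz -0.4 t 16.75
eef [536.1 -72.4  98.3] yaw -0.087 Fx_tool -0.2 Fy_tool 0.7 Fz -0.4 t 16.75
810 [313.7 193.8] [[ 581.1 -219.7  104. ]] [(np.float64(85.3), np.float64(0.89)), (np.float64(85.0), np.float64(0.88)), (np.float64(86.0), np.float64(0.88))]
801 [273.1 188.8] [[ 593.7 -101.5  104. ]] [(np.float64(147.3), np.float64(0.9)), (np.float64(147.7), np.float64(0.87)), (np.float64(147.5), np.float64(0.88))]
```

View pics/c7.png

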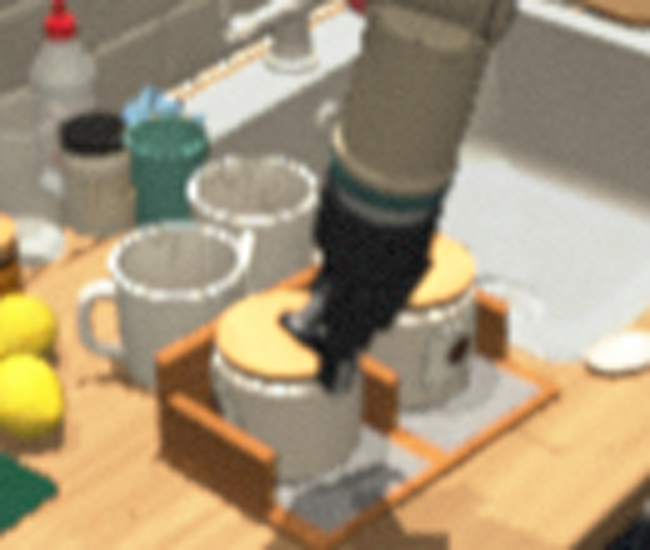

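The gripper is tilted, with its tip in front of the left canister at crop (335,380), not touching. It is still settling, so I hold.

send_rows --series '[{"ax": 0, "ay": 0, "az": 0, "dx": 0, "dy": 0, "dz": 0, "hand": 1}, {"ax": 0, "ay": 0, "az": 0, "dx": 0, "dy": 0, "dz": 0, "hand": 1}]'

```text
clock: 17.05
eef_pos: [535.0, -74.2, 98.1]
tool_rot: [-3.138, -0.243, -0.09]
force: [-1.1, 0.1, -0.1]
width: -0.2
gripper_force: 0.0
```

```bash
python3 -c "
from h import *
s=read_state();print(s['eef_pos'],s['tool_rot'],s['qpos'],s['qd'].round(2),s['force'])"
```

```text
[535.00178578 -74.18501067  98.14911853] [-3.1383907  -0.24346565 -0.08981006] [-0.14374456  0.63701187  0.34000034  2.17653936 -1.09945258  0.23322443
 -0.48913691] [-0.01 -0.    0.   -0.    0.    0.    0.  ] [-1.05112505  0.13735512 -0.07212776]
```

send_rows --series '[{"ax": 0, "ay": 0, "az": 0, "dx": -1, "dy": 0, "dz": -0.3, "hand": 1}, {"ax": 0, "ay": -0.1, "az": 0, "dx": -2, "dy": 0, "dz": -0.6, "hand": 1}, {"ax": 0, "ay": -0.2, "az": 0, "dx": -2, "dy": 0, "dz": -0.6, "hand": 1}, {"ax": 0, "ay": -0.2, "az": 0, "dx": -2, "dy": 0, "dz": -0.6, "hand": 1}]'

```text
clock: 17.45
eef_pos: [517.1, -71.8, 99.5]
tool_rot: [3.142, -0.046, -0.084]
force: [1.1, -0.6, -1.3]
width: 0.0
gripper_force: 0.0
```

```bash
python3 -c "
from h import *
s=read_state();print(s['eef_pos'],s['tool_rot'],s['qpos'],s['force'])"
```

```text
[517.08217641 -71.78021216  99.45720729] [ 3.14150986 -0.0458165  -0.08390268] [-0.34353409  0.73581536  0.6686366   2.04497746 -0.83876107  0.59973476
 -0.74641557] [ 1.09916509 -0.61714043 -1.33223012]
```

send_rows --series '[{"ax": 0, "ay": 0.03, "az": 0.01, "dx": -0.6, "dy": 0.3, "dz": 0.8, "hand": 1}, {"ax": 0, "ay": 0.06, "az": 0.01, "dx": -0.6, "dy": 0.3, "dz": 1.6, "hand": 1}, {"ax": 0, "ay": 0.06, "az": 0.01, "dx": -0.6, "dy": 0.3, "dz": 2.3, "hand": 1}, {"ax": 0, "ay": 0.06, "az": 0.01, "dx": -0.6, "dy": 0.3, "dz": 2.4, "hand": 1}, {"ax": 0, "ay": 0.06, "az": 0.01, "dx": -0.6, "dy": 0.3, "dz": 2.4, "hand": 1}]'

```text
clock: 17.95
eef_pos: [509.7, -74.0, 75.2]
tool_rot: [-3.138, -0.105, -0.097]
force: [-0.3, -0.6, 0.4]
width: 0.4
gripper_force: 0.0
```

```bash
python3 -c "
from h import *
s=read_state();print(s['eef_pos'],s['tool_rot'],s['qpos'],s['force'])"
```

```text
[509.71198169 -74.00569922  75.22305633] [-3.1375856  -0.10461183 -0.09730142] [-0.25862158  0.72595954  0.53376955  2.12864737 -0.98038748  0.42905924
 -0.61261892] [-0.29303366 -0.55800676  0.36678186]
```

send_rows --series '[{"ax": 0, "ay": 0, "az": 0, "dx": 0.7, "dy": 0, "dz": 0.07, "hand": 1}, {"ax": 0, "ay": 0, "az": 0, "dx": 1.4, "dy": 0, "dz": 0.15, "hand": 1}, {"ax": 0, "ay": 0, "az": 0, "dx": 1.9, "dy": 0, "dz": 0.2, "hand": 1}, {"ax": 0, "ay": 0, "az": 0, "dx": 2.2, "dy": 0.0, "dz": 0.23, "hand": 1}, {"ax": 0, "ay": 0, "az": 0, "dx": 2.4, "dy": 0.0, "dz": 0.25, "hand": 1}, {"ax": 0, "ay": 0, "az": 0, "dx": 2.6, "dy": 0.0, "dz": 0.27, "hand": 1}, {"ax": 0, "ay": 0, "az": 0, "dx": 2.7, "dy": 0.0, "dz": 0.28, "hand": 1}]'

```text
clock: 18.65
eef_pos: [536.7, -76.3, 75.1]
tool_rot: [-3.138, -0.104, -0.097]
force: [0.7, 0.0, 0.1]
width: -0.3
gripper_force: 0.0
```

```bash
python3 -c "
from h import *
force()"
```

```text
eef [536.7 -76.3  75.1] yaw -0.097 Fx_tool 0.6 Fy_tool -0.1 Fz 0.1 t 18.65
```

send_rows --series '[{"ax": 0, "ay": 0, "az": 0, "dx": 0.2, "dy": 0.1, "dz": 0.02, "hand": 1}, {"ax": 0, "ay": 0, "az": 0, "dx": 0.4, "dy": 0.2, "dz": 0.04, "hand": 1}, {"ax": 0, "ay": 0, "az": 0, "dx": 0.5, "dy": 0.3, "dz": 0.05, "hand": 1}, {"ax": 0, "ay": 0, "az": 0, "dx": 0.5, "dy": 0.3, "dz": 0.05, "hand": 1}]'

```text
clock: 19.05
eef_pos: [538.1, -78.4, 74.1]
tool_rot: [-3.135, -0.098, -0.096]
force: [-5.1, 1.4, 0.1]
width: -0.1
gripper_force: 3.1
```

```bash
python3 -c "
from h import *
force()"
```

```text
eef [538.1 -78.4  74.1] yaw -0.096 Fx_tool -5.2 Fy_tool -0.9 Fz 0.1 t 19.05
```

send_rows --series '[{"ax": 0, "ay": 0, "az": 0, "dx": 0.15, "dy": 0, "dz": 0.02, "hand": 1}, {"ax": 0, "ay": 0, "az": 0, "dx": 0.27, "dy": 0, "dz": 0.02, "hand": 1}, {"ax": 0, "ay": 0, "az": 0, "dx": 0.27, "dy": 0.15, "dz": 0.02, "hand": 1}, {"ax": 0, "ay": 0, "az": 0, "dx": 0.27, "dy": 0.3, "dz": 0.02, "hand": 1}, {"ax": 0, "ay": 0, "az": 0, "dx": 0.27, "dy": 0.45, "dz": 0.02, "hand": 1}, {"ax": 0, "ay": 0, "az": 0, "dx": 0.27, "dy": 0.6, "dz": 0.02, "hand": 1}, {"ax": 0, "ay": 0, "az": 0, "dx": 0.27, "dy": 0.75, "dz": 0.02, "hand": 1}, {"ax": 0, "ay": 0, "az": 0, "dx": 0.27, "dy": 0.9, "dz": 0.02, "hand": 1}, {"ax": 0, "ay": 0, "az": 0, "dx": 0.27, "dy": 1.05, "dz": 0.02, "hand": 1}, {"ax": 0, "ay": 0, "az": 0, "dx": 0.27, "dy": 1.2, "dz": 0.02, "hand": 1}]'

```text
clock: 20.05
eef_pos: [536.2, -89.2, 72.9]
tool_rot: [-3.133, -0.091, -0.096]
force: [-11.0, 3.4, -1.5]
width: -0.1
gripper_force: 5.6
```

```bash
python3 -c "
from h import *
rot()"
```

```text
eef [536.2 -89.2  72.9] yaw -0.096 Fx_tool -11.2 Fy_tool -2.3 Fz -1.5 t 20.05
808 [313.8 193.8] [[ 581.1 -219.8  104. ]] [(np.float64(85.8), np.float64(0.85)), (np.float64(85.1), np.float64(0.86)), (np.float64(86.0), np.float64(0.87))]
```

```bash
python3 -c "
from h import *
T=get_image('top');P=T['pixels']
hs=cv2.cvtColor(P,cv2.COLOR_RGB2HSV)
for r in range(172,206,3): print(r,' '.join('%3d'%v for v in hs[r,256:290:2,2]))
for c in ((271,181),(265,184),(278,182),(273,185)): print(c,grain(P,c,5),grain(P,c,7))
force()"
```

```text
172  77  70  74  71  71  79 112 163 201 177 188 193 193 205 203 208 207
175 131 107  85  55 197 228 221 219 217 218 220 219 225 181  59  68  67
178 141 135 151 225 219 216 218 218 215 219 219 218 219 217 228 104  72
181 140 134 221 217 218 219 216 217 217 216 217 217 217 220 224 185 107
184 167 223 218 217 217 218 217 218 216 216 221 228 148 157 154 157 111
187 159 222 216 218 216 216 216 218 226 197  83 157 154 161 114 115 160
190 129 221 218 215 219 220 178 186 185 190 180 131  84 129 157 157 128
193 200 225 218 229 165 120 203 209 212 141  84 181 160 147  95 174 176
196  79 134 155 172 226 224 181  83 174 206 203 138 137 167 167 194 182
199 135 194 178 125 140 101 136 149 156 151 133 138 161 160 149 154 194
202 106 112 116 122 124 127 130 130 134 136 137 137 139 137 147 142 143
205 117 121 125 127 130 132 131 136 139 139 139 139 139 141 142 143 132
(271, 181) (np.float64(147.3), np.float64(0.86)) (np.float64(125.0), np.float64(0.75))
(265, 184) (np.float64(143.8), np.float64(0.94)) (np.float64(140.4), np.float64(0.77))
(278, 182) (np.float64(114.9), np.float64(0.64)) (np.float64(117.1), np.float64(0.54))
(273, 185) (np.float64(116.6), np.float64(0.55)) (np.float64(121.6), np.float64(0.53))
eef [536.2 -89.6  73. ] yaw -0.097 Fx_tool -12.1 Fy_tool -2.1 Fz -1.8 t 20.15
```

send_rows --series '[{"ax": 0, "ay": 0, "az": 0, "dx": 0.05, "dy": 0, "dz": -0.15, "hand": 1}, {"ax": 0, "ay": 0, "az": 0, "dx": 0.1, "dy": 0.1, "dz": -0.25, "hand": 1}, {"ax": 0, "ay": 0, "az": 0, "dx": 0.1, "dy": 0.25, "dz": -0.25, "hand": 1}, {"ax": 0, "ay": 0, "az": 0, "dx": 0.1, "dy": 0.4, "dz": -0.25, "hand": 1}, {"ax": 0, "ay": 0, "az": 0, "dx": 0.1, "dy": 0.55, "dz": -0.25, "hand": 1}, {"ax": 0, "ay": 0, "az": 0, "dx": 0.1, "dy": 0.7, "dz": -0.25, "hand": 1}, {"ax": 0, "ay": 0, "az": 0, "dx": 0.1, "dy": 0.85, "dz": -0.25, "hand": 1}, {"ax": 0, "ay": 0, "az": 0, "dx": 0.1, "dy": 1.0, "dz": -0.25, "hand": 1}, {"ax": 0, "ay": 0, "az": 0, "dx": 0.1, "dy": 1.15, "dz": -0.25, "hand": 1}, {"ax": 0, "ay": 0, "az": 0, "dx": 0.1, "dy": 1.3, "dz": -0.25, "hand": 1}]'

```text
clock: 21.15
eef_pos: [535.0, -102.6, 75.4]
tool_rot: [-3.133, -0.09, -0.096]
force: [-13.4, 2.4, 1.0]
width: 0.1
gripper_force: 6.4
```

```bash
python3 -c "
from h import *
force()
T=get_image('top');P=T['pixels']
for c in ((271,181),(265,184),(264,187),(268,181)): print(c,grain(P,c,4),grain(P,c,5))
print(read_state()['gripper_force'])
"
```

```text
eef [ 535.  -102.6   75.4] yaw -0.096 Fx_tool -13.5 Fy_tool -1.2 Fz 1.0 t 21.15
(271, 181) (np.float64(151.4), np.float64(0.92)) (np.float64(152.4), np.float64(0.88))
(265, 184) (np.float64(149.1), np.float64(0.97)) (np.float64(149.5), np.float64(0.96))
(264, 187) (np.float64(153.1), np.float64(0.95)) (np.float64(153.1), np.float64(0.94))
(268, 181) (np.float64(151.7), np.float64(0.92)) (np.float64(153.5), np.float64(0.93))
6.329906957689673
```

send_rows --series '[{"ax": 0, "ay": 0, "az": 0, "dx": 0.05, "dy": 0.3, "dz": 0, "hand": 1}, {"ax": 0, "ay": 0, "az": 0, "dx": 0.05, "dy": 0.6, "dz": 0, "hand": 1}, {"ax": 0, "ay": 0, "az": 0, "dx": 0.05, "dy": 0.9, "dz": 0, "hand": 1}, {"ax": 0, "ay": 0, "az": 0, "dx": 0.05, "dy": 1.2, "dz": 0, "hand": 1}, {"ax": 0, "ay": 0, "az": 0, "dx": 0.05, "dy": 1.5, "dz": 0, "hand": 1}]'

```text
clock: 21.7
eef_pos: [539.1, -120.4, 76.9]
tool_rot: [-3.138, -0.1, -0.098]
force: [-0.6, 0.2, -1.1]
width: 0.3
gripper_force: 0.7
```

```bash
python3 -c "
from h import *
force()
T=get_image('top');P=T['pixels']
for c in ((271,181),(265,184),(264,187),(268,181)): print(c,grain(P,c,4),grain(P,c,5))
rot()
"
```

```text
eef [ 539.1 -120.4   76.9] yaw -0.098 Fx_tool -0.6 Fy_tool -0.2 Fz -1.1 t 21.7
(271, 181) (np.float64(170.4), np.float64(0.88)) (np.float64(171.5), np.float64(0.9))
(265, 184) (np.float64(171.9), np.float64(0.86)) (np.float64(171.6), np.float64(0.89))
(264, 187) (np.float64(170.0), np.float64(0.91)) (np.float64(171.6), np.float64(0.94))
(268, 181) (np.float64(169.7), np.float64(0.86)) (np.float64(172.6), np.float64(0.86))
eef [ 540.  -121.4   77.4] yaw -0.098 Fx_tool -4.2 Fy_tool 1.8 Fz -0.0 t 21.75
523 [317.5 191.6] [[ 587.6 -230.7  104. ]] [(np.float64(84.7), np.float64(0.85)), (np.float64(33.9), np.float64(0.73)), (np.float64(25.3), np.float64(0.84))]
629 [269.8 186.6] [[599.8 -92.  104. ]] [(np.float64(173.0), np.float64(0.92)), (np.float64(139.9), np.float64(0.6)), (np.float64(118.9), np.float64(0.82))]
```

Fast rubbing rolls it: the grain went from 147° to 172°, and the target is 264.6°. Next stroke.

send_rows --series '[{"ax": 0, "ay": 0, "az": 0, "dx": -1.5, "dy": 0, "dz": -0.15, "hand": 1}, {"ax": 0, "ay": 0, "az": 0, "dx": -2.5, "dy": -1.2, "dz": -0.25, "hand": 1}, {"ax": 0, "ay": 0, "az": 0, "dx": -2.5, "dy": -3.0, "dz": -0.2, "hand": 1}, {"ax": 0, "ay": 0, "az": 0, "dx": -2.5, "dy": -4.7, "dz": -0.1, "hand": 1}, {"ax": 0, "ay": 0, "az": 0, "dx": -2, "dy": -4.7, "dz": 0, "hand": 1}, {"ax": 0, "ay": 0, "az": 0, "dx": -1.4, "dy": -4.7, "dz": 0.1, "hand": 1}, {"ax": 0, "ay": 0, "az": 0, "dx": -1, "dy": -4.7, "dz": 0.15, "hand": 1}, {"ax": 0, "ay": 0, "az": 0, "dx": -0.8, "dy": -4.7, "dz": 0.15, "hand": 1}, {"ax": 0, "ay": 0, "az": 0, "dx": -0.8, "dy": -4.7, "dz": 0.15, "hand": 1}]'

```text
clock: 22.7
eef_pos: [536.3, -72.8, 75.0]
tool_rot: [-3.137, -0.1, -0.098]
force: [-4.8, 1.4, 0.7]
width: -0.1
gripper_force: 2.3
```

```bash
python3 -c "
from h import *
rot()
"
```

```text
eef [536.3 -72.8  75. ] yaw -0.098 Fx_tool -4.9 Fy_tool -0.9 Fz 0.7 t 22.7
811 [313.7 193.8] [[ 581.1 -219.7  104. ]] [(np.float64(85.9), np.float64(0.88)), (np.float64(85.4), np.float64(0.88)), (np.float64(86.3), np.float64(0.88))]
```

send_rows --series '[{"ax": 0, "ay": 0, "az": 0, "dx": 0.2, "dy": 0, "dz": -0.1, "hand": 1}, {"ax": 0, "ay": 0, "az": 0, "dx": 0.35, "dy": 0.1, "dz": -0.2, "hand": 1}, {"ax": 0, "ay": 0, "az": 0, "dx": 0.35, "dy": 0.4, "dz": -0.2, "hand": 1}, {"ax": 0, "ay": 0, "az": 0, "dx": 0.35, "dy": 0.75, "dz": -0.2, "hand": 1}, {"ax": 0, "ay": 0, "az": 0, "dx": 0.34, "dy": 1.1, "dz": -0.2, "hand": 1}, {"ax": 0, "ay": 0, "az": 0, "dx": 0.33, "dy": 1.45, "dz": -0.2, "hand": 1}, {"ax": 0, "ay": 0, "az": 0, "dx": 0.32, "dy": 1.8, "dz": -0.2, "hand": 1}]'

```text
clock: 23.45
eef_pos: [534.6, -89.2, 76.2]
tool_rot: [-3.134, -0.095, -0.097]
force: [-10.6, 3.4, -1.1]
width: 0.2
gripper_force: 4.9
```

```bash
python3 -c "
from h import *
force()
T=get_image('top');P=T['pixels']
for c in ((271,181),(265,184),(264,187),(268,181)): print(c,grain(P,c,4),grain(P,c,5))
"
```

```text
eef [534.6 -89.2  76.2] yaw -0.097 Fx_tool -10.9 Fy_tool -2.3 Fz -1.1 t 23.45
(271, 181) (np.float64(170.0), np.float64(0.86)) (np.float64(167.4), np.float64(0.86))
(265, 184) (np.float64(166.5), np.float64(0.97)) (np.float64(168.5), np.float64(0.95))
(264, 187) (np.float64(165.1), np.float64(0.94)) (np.float64(162.5), np.float64(0.87))
(268, 181) (np.float64(169.2), np.float64(0.83)) (np.float64(165.7), np.float64(0.88))
```

send_rows --series '[{"ax": 0, "ay": 0, "az": 0, "dx": 0.05, "dy": 0.35, "dz": 0, "hand": 1}, {"ax": 0, "ay": 0, "az": 0, "dx": 0.07, "dy": 0.7, "dz": 0, "hand": 1}, {"ax": 0, "ay": 0, "az": 0, "dx": 0.07, "dy": 1.05, "dz": 0, "hand": 1}, {"ax": 0, "ay": 0, "az": 0, "dx": 0.07, "dy": 1.4, "dz": 0, "hand": 1}, {"ax": 0, "ay": 0, "az": 0, "dx": 0.07, "dy": 1.75, "dz": 0, "hand": 1}, {"ax": 0, "ay": 0, "az": 0, "dx": 0.07, "dy": 2.1, "dz": 0, "hand": 1}]'

```text
clock: 24.1
eef_pos: [534.6, -112.3, 76.8]
tool_rot: [-3.137, -0.098, -0.098]
force: [-6.9, -0.4, 0.6]
width: -0.1
gripper_force: 3.3
```

```bash
cat >> h.py <<'E'
def q():
    force(); s=read_state(); print("gf",s['gripper_force'])
    T=get_image('top');P=T['pixels']
    print([ (c,grain(P,c,4)[0],grain(P,c,5)[0]) for c in ((271,181),(265,184),(264,187),(268,181))])
E
python3 -c "
from h import *
q()"
```

```text
eef [ 534.6 -112.3   76.8] yaw -0.098 Fx_tool -6.8 Fy_tool 1.1 Fz 0.6 t 24.1
gf 3.271054057404399
[((271, 181), np.float64(170.2), np.float64(168.1)), ((265, 184), np.float64(165.7), np.float64(166.4)), ((264, 187), np.float64(164.7), np.float64(166.3)), ((268, 181), np.float64(165.6), np.float64(165.4))]
```

send_rows --series '[{"ax": 0, "ay": 0, "az": 0, "dx": -1.5, "dy": 0, "dz": 0, "hand": 1}, {"ax": 0, "ay": 0, "az": 0, "dx": -4, "dy": 1, "dz": -0.3, "hand": 1}, {"ax": 0, "ay": 0, "az": 0, "dx": -6, "dy": 4, "dz": -0.5, "hand": 1}, {"ax": 0, "ay": 0, "az": 0, "dx": -6, "dy": 6, "dz": -0.5, "hand": 1}, {"ax": 0, "ay": 0, "az": 0, "dx": -6, "dy": 6, "dz": -0.5, "hand": 1}]'

```text
clock: 24.65
eef_pos: [472.7, -170.9, 77.3]
tool_rot: [3.141, -0.107, -0.103]
force: [0.1, 0.9, 1.2]
width: -0.1
gripper_force: 0.0
```

```bash
python3 -c "
from h import *
rot()
S=get_image('scene');T=get_image('top')
a=cv2.resize(S['pixels'][130:220,215:315,::-1],None,fx=4,fy=4,interpolation=cv2.INTER_CUBIC);b=cv2.resize(T['pixels'][152:242,242:342,::-1],None,fx=4,fy=4,interpolation=cv2.INTER_CUBIC)
cv2.imwrite('pics/c8.png',np.hstack([a,b]))"
```

```text
eef [ 472.7 -170.9   77.3] yaw -0.103 Fx_tool -0.0 Fy_tool -0.9 Fz 1.2 t 24.65
808 [313.8 193.8] [[ 581.2 -219.7  104. ]] [(np.float64(86.1), np.float64(0.86)), (np.float64(85.3), np.float64(0.86)), (np.float64(86.0), np.float64(0.86))]
816 [273.1 189. ] [[ 593.1 -101.7  104. ]] [(np.float64(167.9), np.float64(0.89)), (np.float64(168.4), np.float64(0.89)), (np.float64(168.1), np.float64(0.9))]
```

View pics/c8.png

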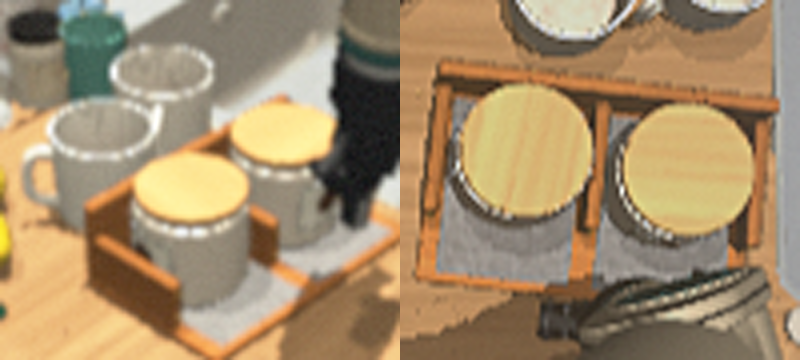

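The left canister now has grain 168° (target 264.6°), so it turned 21°, and the label edge has come round on its left side at crop (142,245). The lid may have been catching the wider upper finger. I'll press higher with only the tip, tilt more, and push harder.

send_rows --series '[{"ax": 0, "ay": 0, "az": -0.01, "dx": 0, "dy": -3, "dz": -0.5, "hand": 1}, {"ax": 0, "ay": 0.03, "az": -0.01, "dx": 0, "dy": -6, "dz": -0.5, "hand": 1}, {"ax": 0, "ay": 0.06, "az": -0.01, "dx": 1.5, "dy": -8.8, "dz": -0.3, "hand": 1}, {"ax": 0, "ay": 0.06, "az": -0.01, "dx": 2.8, "dy": -8.8, "dz": -0.2, "hand": 1}, {"ax": 0, "ay": 0.06, "az": -0.01, "dx": 3.3, "dy": -8.8, "dz": -0.12, "hand": 1}, {"ax": 0, "ay": 0.06, "az": -0.01, "dx": 3.8, "dy": -8.8, "dz": -0.06, "hand": 1}, {"ax": 0, "ay": 0.06, "az": -0.01, "dx": 4.4, "dy": -8.8, "dz": 0, "hand": 1}, {"ax": 0, "ay": 0.06, "az": -0.01, "dx": 4.9, "dy": -8.8, "dz": 0.05, "hand": 1}, {"ax": 0, "ay": 0.06, "az": -0.01, "dx": 5.2, "dy": -8.8, "dz": 0.08, "hand": 1}]'

```text
clock: 25.7
eef_pos: [532.8, -83.5, 81.2]
tool_rot: [-3.14, -0.164, -0.087]
force: [0.0, -0.7, 0.8]
width: -0.1
gripper_force: 0.0
```

```bash
python3 -c "
from h import *
force();s=read_state();print(s['tool_rot'],s['qpos'].round(2),s['gripper_force'])"
```

```text
eef [532.8 -83.5  81.2] yaw -0.087 Fx_tool 0.1 Fy_tool 0.6 Fz 0.8 t 25.7
[-3.13951574 -0.16426182 -0.08741259] [-0.2   0.7   0.46  2.12 -1.    0.36 -0.58] 0.0
```

send_rows --series '[{"ax": 0, "ay": 0, "az": 0, "dx": 0.3, "dy": 0, "dz": 0.05, "hand": 1}, {"ax": 0, "ay": 0, "az": 0, "dx": 0.5, "dy": 0, "dz": 0.08, "hand": 1}, {"ax": 0, "ay": 0, "az": 0, "dx": 0.7, "dy": 0, "dz": 0.1, "hand": 1}, {"ax": 0, "ay": 0, "az": 0, "dx": 0.7, "dy": 0, "dz": 0.1, "hand": 1}]'

```text
clock: 26.1
eef_pos: [535.9, -82.5, 80.3]
tool_rot: [-3.137, -0.158, -0.087]
force: [-6.3, 1.4, 0.4]
width: -0.3
gripper_force: 3.4
```

```bash
python3 -c "
from h import *
force();s=read_state();print(s['tool_rot'],s['gripper_force'])"
```

```text
eef [535.9 -82.5  80.3] yaw -0.087 Fx_tool -6.4 Fy_tool -0.8 Fz 0.4 t 26.1
[-3.13676779 -0.15768128 -0.08688308] 3.3520828932523727
```

send_rows --series '[{"ax": 0, "ay": 0, "az": 0, "dx": 0.2, "dy": 0, "dz": 0, "hand": 1}, {"ax": 0, "ay": 0, "az": 0, "dx": 0.4, "dy": 0.05, "dz": 0, "hand": 1}, {"ax": 0, "ay": 0, "az": 0, "dx": 0.4, "dy": 0.4, "dz": 0, "hand": 1}, {"ax": 0, "ay": 0, "az": 0, "dx": 0.4, "dy": 0.8, "dz": 0, "hand": 1}, {"ax": 0, "ay": 0, "az": 0, "dx": 0.4, "dy": 1.2, "dz": 0, "hand": 1}]'

```text
clock: 26.6
eef_pos: [534.8, -92.5, 79.3]
tool_rot: [-3.133, -0.15, -0.086]
force: [-12.0, 4.7, -0.5]
width: -0.1
gripper_force: 6.5
```

```bash
python3 -c "
from h import *
q()"
```

```text
eef [534.8 -92.5  79.3] yaw -0.086 Fx_tool -12.3 Fy_tool -3.7 Fz -0.5 t 26.6
gf 6.455354690551758
[((271, 181), np.float64(167.4), np.float64(166.8)), ((265, 184), np.float64(164.1), np.float64(164.5)), ((264, 187), np.float64(163.6), np.float64(164.7)), ((268, 181), np.float64(164.5), np.float64(165.0))]
```

send_rows --series '[{"ax": 0, "ay": 0, "az": 0, "dx": 0.05, "dy": 0.35, "dz": -0.05, "hand": 1}, {"ax": 0, "ay": 0, "az": 0, "dx": 0.1, "dy": 0.7, "dz": -0.05, "hand": 1}, {"ax": 0, "ay": 0, "az": 0, "dx": 0.12, "dy": 1.05, "dz": -0.05, "hand": 1}, {"ax": 0, "ay": 0, "az": 0, "dx": 0.15, "dy": 1.4, "dz": -0.05, "hand": 1}]'

```text
clock: 27.05
eef_pos: [534.9, -108.1, 80.2]
tool_rot: [-3.135, -0.151, -0.087]
force: [-13.5, 0.3, 1.1]
width: 0.2
gripper_force: 6.5
```

```bash
python3 -c "
from h import *
q()"
```

```text
eef [ 534.9 -108.1   80.2] yaw -0.087 Fx_tool -13.5 Fy_tool 0.8 Fz 1.1 t 27.05
gf 6.480539347976446
[((271, 181), np.float64(165.3), np.float64(165.2)), ((265, 184), np.float64(163.2), np.float64(166.2)), ((264, 187), np.float64(163.4), np.float64(162.7)), ((268, 181), np.float64(168.1), np.float64(165.8))]
```

send_rows --series '[{"ax": 0, "ay": 0, "az": 0, "dx": -1.2, "dy": 0, "dz": -0.1, "hand": 1}, {"ax": 0, "ay": 0, "az": 0, "dx": -1.6, "dy": -1.1, "dz": -0.2, "hand": 1}, {"ax": 0, "ay": 0, "az": 0, "dx": -1.3, "dy": -2.2, "dz": -0.15, "hand": 1}, {"ax": 0, "ay": 0, "az": 0, "dx": -0.9, "dy": -2.2, "dz": -0.1, "hand": 1}, {"ax": 0, "ay": 0, "az": 0, "dx": -0.75, "dy": -2.2, "dz": -0.1, "hand": 1}, {"ax": 0, "ay": 0, "az": 0, "dx": -0.75, "dy": -2.2, "dz": -0.1, "hand": 1}]'

```text
clock: 27.7
eef_pos: [535.4, -85.3, 81.7]
tool_rot: [-3.137, -0.16, -0.084]
force: [-4.8, 1.2, -0.6]
width: -0.4
gripper_force: 2.6
```

```bash
python3 -c "
from h import *
q();print(read_state()['tool_rot'])"
```

```text
eef [535.4 -85.3  81.7] yaw -0.084 Fx_tool -4.9 Fy_tool -0.8 Fz -0.6 t 27.7
gf 2.568355691691977
[((271, 181), np.float64(168.6), np.float64(167.7)), ((265, 184), np.float64(164.1), np.float64(165.9)), ((264, 187), np.float64(163.9), np.float64(164.0)), ((268, 181), np.float64(167.8), np.float64(165.6))]
[-3.13704892 -0.15993778 -0.0846544 ]
```

send_rows --series '[{"ax": 0, "ay": 0, "az": 0, "dx": 0.2, "dy": 0, "dz": 0, "hand": 1}, {"ax": 0, "ay": 0, "az": 0, "dx": 0.38, "dy": 0.0, "dz": 0, "hand": 1}, {"ax": 0, "ay": 0, "az": 0, "dx": 0.5, "dy": 0.1, "dz": 0, "hand": 1}, {"ax": 0, "ay": 0, "az": 0, "dx": 0.45, "dy": 0.5, "dz": 0, "hand": 1}, {"ax": 0, "ay": 0, "az": 0, "dx": 0.42, "dy": 1.0, "dz": 0, "hand": 1}, {"ax": 0, "ay": 0, "az": 0, "dx": 0.42, "dy": 1.5, "dz": 0, "hand": 1}, {"ax": 0, "ay": 0, "az": 0, "dx": 0.48, "dy": 2.0, "dz": 0, "hand": 1}, {"ax": 0, "ay": 0, "az": 0, "dx": 0.57, "dy": 2.5, "dz": 0, "hand": 1}, {"ax": 0, "ay": 0, "az": 0, "dx": 0.7, "dy": 3.0, "dz": 0, "hand": 1}]'

```text
clock: 28.65
eef_pos: [536.4, -116.8, 81.9]
tool_rot: [-3.137, -0.155, -0.086]
force: [-10.4, -0.1, 0.0]
width: 0.2
gripper_force: 4.8
```

```bash
python3 -c "
from h import *
q();print(read_state()['tool_rot'])"
```

```text
eef [ 536.4 -116.8   81.9] yaw -0.086 Fx_tool -10.4 Fy_tool 1.0 Fz 0.0 t 28.65
gf 4.775125086307526
[((271, 181), np.float64(169.0), np.float64(167.3)), ((265, 184), np.float64(164.6), np.float64(165.7)), ((264, 187), np.float64(164.0), np.float64(164.4)), ((268, 181), np.float64(164.8), np.float64(165.0))]
[-3.1393596  -0.15694868 -0.08723185]
```

```bash
cat >> h.py <<'E'
from scipy.spatial.transform import Rotation as Ro
import json,os
def pose(phi,rho,z,C,tilt=.157,y0=-.094):
    th=y0+phi; p=np.array([C[0]-rho*np.cos(th),C[1]-rho*np.sin(th),z])
    return p,Ro.from_euler('xyz',[np.pi,-tilt,th])
def rows(base,targets):
    p0,R0=base
    for p,R in targets:
        d=R0.inv().apply(p-p0)/10; v=(R0.inv()*R).as_rotvec()
        print('{"ax": %.2f, "ay": %.2f, "az": %.2f, "dx": %.2f, "dy": %.2f, "dz": %.2f, "hand": 1},'%(*v,*d))
    return targets[-1]
def save(b): json.dump([list(b[0]),list(b[1].as_quat())],open('base.json','w'))
def load():
    a=json.load(open('base.json')); return np.array(a[0]),Ro.from_quat(a[1])
def meas():
    s=read_state(); return np.array(s['eef_pos']),Ro.from_euler('xyz',s['tool_rot'])
E
python3 -c "
from h import *
C=(593.1,-101.7)
b=meas()
u=np.array([-1,0,0])
t=[(b[0]+[-10,-1,1],b[1]),pose(.2,78,81,C),pose(.32,75,81,C),pose(.3,72,81,C),pose(.3,67,81,C),pose(.3,65,81,C),pose(.3,65,81,C)]
save(rows(b,t))
"
```

```text
{"ax": 0.00, "ay": 0.00, "az": 0.00, "dx": -0.96, "dy": 0.19, "dz": -0.25, "hand": 1},
{"ax": 0.03, "ay": -0.00, "az": -0.19, "dx": -2.23, "dy": -0.67, "dz": -0.23, "hand": 1},
{"ax": 0.05, "ay": -0.00, "az": -0.31, "dx": -1.72, "dy": 0.14, "dz": -0.15, "hand": 1},
{"ax": 0.04, "ay": -0.00, "az": -0.29, "dx": -1.48, "dy": -0.09, "dz": -0.11, "hand": 1},
{"ax": 0.04, "ay": -0.00, "az": -0.29, "dx": -1.01, "dy": -0.23, "dz": -0.03, "hand": 1},
{"ax": 0.04, "ay": -0.00, "az": -0.29, "dx": -0.82, "dy": -0.29, "dz": -0.00, "hand": 1},
{"ax": 0.04, "ay": -0.00, "az": -0.29, "dx": -0.82, "dy": -0.29, "dz": -0.00, "hand": 1},
```

send_rows --series '[{"ax": 0, "ay": 0, "az": 0, "dx": -1.4, "dy": 0.2, "dz": -0.25, "hand": 1}, {"ax": 0.03, "ay": 0, "az": -0.15, "dx": -2.2, "dy": -0.4, "dz": -0.23, "hand": 1}, {"ax": 0.04, "ay": 0, "az": -0.29, "dx": -2.0, "dy": -0.2, "dz": -0.15, "hand": 1}, {"ax": 0.04, "ay": 0, "az": -0.29, "dx": -1.6, "dy": -0.2, "dz": -0.1, "hand": 1}, {"ax": 0.04, "ay": 0, "az": -0.29, "dx": -1.3, "dy": -0.25, "dz": -0.05, "hand": 1}, {"ax": 0.04, "ay": 0, "az": -0.29, "dx": -1.3, "dy": -0.25, "dz": -0.05, "hand": 1}]'

```text
clock: 29.3
eef_pos: [529.9, -114.0, 82.1]
tool_rot: [3.135, -0.165, 0.206]
force: [-0.8, -0.5, 0.1]
width: 0.0
gripper_force: 0.0
```

```bash
python3 -c "
from h import *
force();b=meas();print(read_state()['tool_rot'],read_state()['qpos'].round(2))
rot()
C=(593.1,-101.7)
print(np.hypot(b[0][0]-C[0],b[0][1]-C[1]),np.arctan2(C[1]-b[0][1],C[0]-b[0][0])+.094)
z=82
t=[pose(.3,60,z,C),pose(.3,57,z,C),pose(.3,54,z,C),pose(.3,52.5,z,C)]+[pose(p,52.3,z,C) for p in (.38,.46,.54,.62,.7,.78)]
save(rows(b,t))
"
```

```text
eef [ 529.9 -114.    82.1] yaw 0.206 Fx_tool -0.9 Fy_tool 0.3 Fz 0.1 t 29.3
[ 3.13544649 -0.16466487  0.20611922] [-0.04  0.69  0.35  2.1  -0.9   0.37 -0.3 ]
eef [ 529.9 -114.    82.1] yaw 0.206 Fx_tool -0.9 Fy_tool 0.3 Fz 0.1 t 29.3
706 [313.8 193.7] [[ 581.3 -219.9  104. ]] [(np.float64(64.9), np.float64(0.56)), (np.float64(37.4), np.float64(0.8)), (np.float64(31.4), np.float64(0.26))]
802 [271.  188.7] [[594.  -95.5 104. ]] [(np.float64(172.0), np.float64(0.92)), (np.float64(172.5), np.float64(0.91)), (np.float64(172.1), np.float64(0.91))]
64.40735016061913 0.2860260416680067
{"ax": 0.01, "ay": -0.01, "az": 0.00, "dx": 0.43, "dy": 0.09, "dz": 0.08, "hand": 1},
{"ax": 0.01, "ay": -0.01, "az": 0.00, "dx": 0.73, "dy": 0.09, "dz": 0.13, "hand": 1},
{"ax": 0.01, "ay": -0.01, "az": 0.00, "dx": 1.02, "dy": 0.09, "dz": 0.18, "hand": 1},
{"ax": 0.01, "ay": -0.01, "az": 0.00, "dx": 1.17, "dy": 0.09, "dz": 0.21, "hand": 1},
{"ax": 0.02, "ay": -0.01, "az": -0.08, "dx": 1.21, "dy": 0.51, "dz": 0.21, "hand": 1},
{"ax": 0.03, "ay": -0.01, "az": -0.16, "dx": 1.26, "dy": 0.92, "dz": 0.22, "hand": 1},
{"ax": 0.04, "ay": -0.01, "az": -0.24, "dx": 1.34, "dy": 1.33, "dz": 0.24, "hand": 1},
{"ax": 0.06, "ay": -0.01, "az": -0.32, "dx": 1.45, "dy": 1.73, "dz": 0.26, "hand": 1},
{"ax": 0.07, "ay": -0.01, "az": -0.39, "dx": 1.60, "dy": 2.13, "dz": 0.29, "hand": 1},
{"ax": 0.08, "ay": -0.01, "az": -0.47, "dx": 1.77, "dy": 2.50, "dz": 0.32, "hand": 1},
```

```bash
python3 -c "
from h import *
b=meas()
C=(594,-95.5)
z=82
t=[pose(.3,61,z,C),pose(.3,57.5,z,C),pose(.3,55,z,C),pose(.3,53,z,C)]+[pose(p,52.8,z,C) for p in (.38,.46,.54,.62,.7,.78)]
save(rows(b,t))
"
```

```text
{"ax": 0.01, "ay": -0.01, "az": 0.00, "dx": 0.60, "dy": -0.47, "dz": 0.10, "hand": 1},
{"ax": 0.01, "ay": -0.01, "az": 0.00, "dx": 0.95, "dy": -0.47, "dz": 0.15, "hand": 1},
{"ax": 0.01, "ay": -0.01, "az": 0.00, "dx": 1.19, "dy": -0.47, "dz": 0.19, "hand": 1},
{"ax": 0.01, "ay": -0.01, "az": 0.00, "dx": 1.39, "dy": -0.47, "dz": 0.23, "hand": 1},
{"ax": 0.02, "ay": -0.01, "az": -0.08, "dx": 1.43, "dy": -0.05, "dz": 0.23, "hand": 1},
{"ax": 0.03, "ay": -0.01, "az": -0.16, "dx": 1.48, "dy": 0.37, "dz": 0.24, "hand": 1},
{"ax": 0.04, "ay": -0.01, "az": -0.24, "dx": 1.56, "dy": 0.78, "dz": 0.26, "hand": 1},
{"ax": 0.06, "ay": -0.01, "az": -0.32, "dx": 1.68, "dy": 1.19, "dz": 0.28, "hand": 1},
{"ax": 0.07, "ay": -0.01, "az": -0.39, "dx": 1.82, "dy": 1.58, "dz": 0.31, "hand": 1},
{"ax": 0.08, "ay": -0.01, "az": -0.47, "dx": 2.00, "dy": 1.96, "dz": 0.34, "hand": 1},
```

send_rows --series '[{"ax": 0.01, "ay": -0.01, "az": 0, "dx": 0.6, "dy": -0.47, "dz": 0.1, "hand": 1}, {"ax": 0.01, "ay": -0.01, "az": 0, "dx": 0.95, "dy": -0.47, "dz": 0.15, "hand": 1}, {"ax": 0.01, "ay": -0.01, "az": 0, "dx": 1.19, "dy": -0.47, "dz": 0.19, "hand": 1}, {"ax": 0.01, "ay": -0.01, "az": 0, "dx": 1.39, "dy": -0.47, "dz": 0.23, "hand": 1}, {"ax": 0.02, "ay": -0.01, "az": -0.08, "dx": 1.43, "dy": -0.05, "dz": 0.23, "hand": 1}, {"ax": 0.03, "ay": -0.01, "az": -0.16, "dx": 1.48, "dy": 0.37, "dz": 0.24, "hand": 1}]'

```text
clock: 29.95
eef_pos: [538.7, -114.2, 80.3]
tool_rot: [-3.138, -0.145, 0.372]
force: [-8.3, -1.8, -0.6]
width: -0.0
gripper_force: 4.3
```

```bash
python3 -c "
from h import *
q()
b=pose(.46,52.8,82,(594,-95.5));C=(594,-95.5)
rows(b,[pose(p,52.8,82,C) for p in (.54,.62,.7,.78,.86)])"
```

```text
eef [ 538.7 -114.2   80.3] yaw 0.372 Fx_tool -8.4 Fy_tool -1.3 Fz -0.6 t 29.95
gf 4.34822108829394
[((271, 181), np.float64(174.2), np.float64(175.0)), ((265, 184), np.float64(172.7), np.float64(173.6)), ((264, 187), np.float64(178.3), np.float64(175.1)), ((268, 181), np.float64(175.1), np.float64(174.3))]
{"ax": 0.01, "ay": 0.00, "az": -0.08, "dx": 0.02, "dy": 0.42, "dz": 0.00, "hand": 1},
{"ax": 0.03, "ay": 0.00, "az": -0.16, "dx": 0.07, "dy": 0.84, "dz": 0.01, "hand": 1},
{"ax": 0.04, "ay": 0.00, "az": -0.24, "dx": 0.15, "dy": 1.26, "dz": 0.02, "hand": 1},
{"ax": 0.05, "ay": 0.00, "az": -0.32, "dx": 0.26, "dy": 1.66, "dz": 0.04, "hand": 1},
{"ax": 0.06, "ay": 0.00, "az": -0.40, "dx": 0.41, "dy": 2.06, "dz": 0.07, "hand": 1},
```

It is turning. Continuing along the arc with a little more pressure.

send_rows --series '[{"ax": 0.01, "ay": 0, "az": -0.08, "dx": 0.15, "dy": 0.42, "dz": 0, "hand": 1}, {"ax": 0.03, "ay": 0, "az": -0.16, "dx": 0.28, "dy": 0.84, "dz": 0.01, "hand": 1}, {"ax": 0.04, "ay": 0, "az": -0.24, "dx": 0.37, "dy": 1.26, "dz": 0.02, "hand": 1}, {"ax": 0.05, "ay": 0, "az": -0.32, "dx": 0.48, "dy": 1.66, "dz": 0.04, "hand": 1}, {"ax": 0.06, "ay": 0, "az": -0.4, "dx": 0.63, "dy": 2.06, "dz": 0.07, "hand": 1}]'

```text
clock: 30.5
eef_pos: [551.9, -135.0, 80.6]
tool_rot: [-3.14, -0.144, 0.773]
force: [-8.5, -6.4, -0.7]
width: 0.1
gripper_force: 5.3
```

```bash
python3 -c "
from h import *
q();rot();print(read_state()['tool_rot'],read_state()['qpos'].round(2))
"
```

```text
eef [ 551.9 -135.    80.6] yaw 0.773 Fx_tool -10.5 Fy_tool -1.3 Fz -0.7 t 30.5
gf 5.2894217893481255
[((271, 181), np.float64(11.2), np.float64(12.8)), ((265, 184), np.float64(15.2), np.float64(15.3)), ((264, 187), np.float64(16.4), np.float64(15.4)), ((268, 181), np.float64(11.7), np.float64(12.9))]
eef [ 553.4 -136.4   80.9] yaw 0.776 Fx_tool -10.2 Fy_tool 0.9 Fz -0.2 t 30.55
751 [270.3 188.7] [[593.8 -93.6 104. ]] [(np.float64(16.8), np.float64(0.92)), (np.float64(18.2), np.float64(0.89)), (np.float64(174.4), np.float64(0.46))]
[ 3.13973833 -0.14521066  0.77102037] [ 0.1   0.72  0.26  1.95 -0.65  0.51  0.07]
```

send_rows --series '[{"ax": 0.01, "ay": 0, "az": -0.08, "dx": 0.04, "dy": 0.42, "dz": 0, "hand": 1}, {"ax": 0.03, "ay": 0, "az": -0.16, "dx": 0.09, "dy": 0.84, "dz": 0.01, "hand": 1}, {"ax": 0.03, "ay": 0, "az": -0.16, "dx": 0.09, "dy": 0.84, "dz": 0.01, "hand": 1}, {"ax": 0.03, "ay": 0, "az": -0.16, "dx": -1.2, "dy": 1.05, "dz": -0.1, "hand": 1}, {"ax": 0.03, "ay": 0, "az": -0.1, "dx": -2.2, "dy": 1.0, "dz": -0.3, "hand": 1}, {"ax": 0, "ay": 0, "az": 0.02, "dx": -2.5, "dy": 0, "dz": -0.3, "hand": 1}, {"ax": 0, "ay": 0, "az": 0.02, "dx": -2.5, "dy": 0, "dz": -0.3, "hand": 1}]'

```text
clock: 31.3
eef_pos: [537.0, -148.0, 81.4]
tool_rot: [-3.138, -0.152, 0.75]
force: [-0.0, 0.2, -0.2]
width: -0.2
gripper_force: 0.0
```

```bash
python3 -c "
from h import *
rot();b=meas();print(b[0],read_state()['tool_rot'])
C=(594,-95.5);z=81.5
t=[pose(.7,80,z,C),pose(.56,75,z,C),pose(.48,70,z,C),pose(.46,65,z,C),pose(.46,63,z,C),pose(.46,63,z,C)]
save(rows(b,t))
"
```

```text
eef [ 537.  -148.    81.4] yaw 0.75 Fx_tool 0.1 Fy_tool -0.2 Fz -0.2 t 31.3
813 [270.5 189.2] [[592.4 -94.  104. ]] [(np.float64(27.3), np.float64(0.89)), (np.float64(28.2), np.float64(0.89)), (np.float64(27.8), np.float64(0.89))]
[ 538.46177974 -148.41784842   81.65321095] [-3.13954304 -0.15250821  0.7542535 ]
{"ax": -0.02, "ay": 0.00, "az": 0.15, "dx": -0.24, "dy": -1.24, "dz": -0.02, "hand": 1},
{"ax": -0.05, "ay": 0.00, "az": 0.28, "dx": 0.47, "dy": -2.19, "dz": 0.09, "hand": 1},
{"ax": -0.06, "ay": 0.00, "az": 0.36, "dx": 1.12, "dy": -2.57, "dz": 0.19, "hand": 1},
{"ax": -0.06, "ay": 0.00, "az": 0.38, "dx": 1.63, "dy": -2.51, "dz": 0.27, "hand": 1},
{"ax": -0.06, "ay": 0.00, "az": 0.38, "dx": 1.82, "dy": -2.44, "dz": 0.30, "hand": 1},
{"ax": -0.06, "ay": 0.00, "az": 0.38, "dx": 1.82, "dy": -2.44, "dz": 0.30, "hand": 1},
```

```bash
python3 -c "
from h import *
b=meas();C=(592.4,-94);z=82
t=[pose(.7,70,z,C),pose(.62,64,z,C),pose(.62,60,z,C),pose(.62,56.5,z,C),pose(.62,54,z,C)]+[pose(p,53.6,z,C) for p in (.7,.78,.86,.94,1.02)]
save(rows(b,t))
"
```

```text
{"ax": -0.02, "ay": 0.00, "az": 0.15, "dx": 0.73, "dy": -1.31, "dz": 0.08, "hand": 1},
{"ax": -0.04, "ay": 0.00, "az": 0.23, "dx": 1.41, "dy": -1.72, "dz": 0.19, "hand": 1},
{"ax": -0.04, "ay": 0.00, "az": 0.23, "dx": 1.80, "dy": -1.63, "dz": 0.24, "hand": 1},
{"ax": -0.04, "ay": 0.00, "az": 0.23, "dx": 2.13, "dy": -1.55, "dz": 0.30, "hand": 1},
{"ax": -0.04, "ay": 0.00, "az": 0.23, "dx": 2.37, "dy": -1.49, "dz": 0.33, "hand": 1},
{"ax": -0.02, "ay": 0.00, "az": 0.15, "dx": 2.33, "dy": -1.06, "dz": 0.33, "hand": 1},
{"ax": -0.01, "ay": 0.00, "az": 0.07, "dx": 2.29, "dy": -0.64, "dz": 0.32, "hand": 1},
{"ax": -0.00, "ay": 0.00, "az": -0.01, "dx": 2.28, "dy": -0.21, "dz": 0.32, "hand": 1},
{"ax": 0.01, "ay": 0.00, "az": -0.09, "dx": 2.30, "dy": 0.22, "dz": 0.32, "hand": 1},
{"ax": 0.02, "ay": 0.00, "az": -0.17, "dx": 2.35, "dy": 0.64, "dz": 0.33, "hand": 1},
```

send_rows --series '[{"ax": -0.02, "ay": 0, "az": 0.15, "dx": 0.6, "dy": -1.3, "dz": 0.08, "hand": 1}, {"ax": -0.04, "ay": 0, "az": 0.23, "dx": 1.2, "dy": -1.7, "dz": 0.17, "hand": 1}, {"ax": -0.04, "ay": 0, "az": 0.23, "dx": 1.4, "dy": -1.7, "dz": 0.19, "hand": 1}, {"ax": -0.04, "ay": 0, "az": 0.23, "dx": 1.8, "dy": -1.63, "dz": 0.24, "hand": 1}, {"ax": -0.04, "ay": 0, "az": 0.23, "dx": 2.13, "dy": -1.55, "dz": 0.3, "hand": 1}, {"ax": -0.04, "ay": 0, "az": 0.23, "dx": 2.37, "dy": -1.49, "dz": 0.33, "hand": 1}, {"ax": -0.02, "ay": 0, "az": 0.15, "dx": 2.33, "dy": -1.06, "dz": 0.33, "hand": 1}, {"ax": -0.01, "ay": 0, "az": 0.07, "dx": 2.29, "dy": -0.64, "dz": 0.32, "hand": 1}]'

```text
clock: 32.15
eef_pos: [547.9, -131.9, 80.6]
tool_rot: [-3.138, -0.146, 0.685]
force: [-7.2, -4.0, -0.9]
width: -0.3
gripper_force: 4.1
```

```bash
python3 -c "
from h import *
q()
C=(592.4,-94)
rows(pose(.78,53.6,82,C),[pose(p,53.6,82,C) for p in (.86,.94,1.02)]+[pose(1.02,53.6,82,C)]+[pose(1.0,70,83,C),pose(.8,80,83,C),pose(.7,80,83,C)])"
```

```text
eef [ 547.9 -131.9   80.6] yaw 0.685 Fx_tool -8.1 Fy_tool -1.4 Fz -0.9 t 32.15
gf 4.106214623898268
[((271, 181), np.float64(29.5), np.float64(30.3)), ((265, 184), np.float64(32.0), np.float64(32.9)), ((264, 187), np.float64(33.6), np.float64(32.0)), ((268, 181), np.float64(32.8), np.float64(31.3))]
{"ax": 0.01, "ay": 0.00, "az": -0.08, "dx": 0.02, "dy": 0.43, "dz": 0.00, "hand": 1},
{"ax": 0.03, "ay": 0.00, "az": -0.16, "dx": 0.07, "dy": 0.85, "dz": 0.01, "hand": 1},
{"ax": 0.04, "ay": 0.00, "az": -0.24, "dx": 0.15, "dy": 1.27, "dz": 0.02, "hand": 1},
{"ax": 0.04, "ay": 0.00, "az": -0.24, "dx": 0.15, "dy": 1.27, "dz": 0.02, "hand": 1},
{"ax": 0.03, "ay": 0.00, "az": -0.22, "dx": -1.44, "dy": 1.53, "dz": -0.33, "hand": 1},
{"ax": 0.00, "ay": 0.00, "az": -0.02, "dx": -2.59, "dy": 0.16, "dz": -0.51, "hand": 1},
{"ax": -0.01, "ay": -0.00, "az": 0.08, "dx": -2.57, "dy": -0.64, "dz": -0.51, "hand": 1},
```

send_rows --series '[{"ax": 0.01, "ay": 0, "az": -0.08, "dx": 0.15, "dy": 0.43, "dz": 0, "hand": 1}, {"ax": 0.03, "ay": 0, "az": -0.16, "dx": 0.24, "dy": 0.85, "dz": 0.01, "hand": 1}, {"ax": 0.04, "ay": 0, "az": -0.24, "dx": 0.33, "dy": 1.27, "dz": 0.02, "hand": 1}, {"ax": 0.04, "ay": 0, "az": -0.24, "dx": 0.33, "dy": 1.27, "dz": 0.02, "hand": 1}, {"ax": 0.04, "ay": 0, "az": -0.24, "dx": -1.3, "dy": 1.6, "dz": -0.2, "hand": 1}, {"ax": 0, "ay": 0, "az": -0.12, "dx": -2.5, "dy": 1.0, "dz": -0.4, "hand": 1}, {"ax": 0, "ay": 0, "az": 0, "dx": -3.0, "dy": 0.1, "dz": -0.5, "hand": 1}, {"ax": -0.01, "ay": 0, "az": 0.1, "dx": -3.2, "dy": -0.6, "dz": -0.5, "hand": 1}]'

```text
clock: 33.0
eef_pos: [522.8, -146.3, 82.2]
tool_rot: [-3.136, -0.152, 0.577]
force: [0.1, 0.9, -1.2]
width: 0.0
gripper_force: 0.0
```

```bash
python3 -c "
from h import *
rot();b=meas();print(b[0],read_state()['tool_rot'],read_state()['qpos'].round(2))
"
```

```text
eef [ 522.8 -146.3   82.2] yaw 0.577 Fx_tool 0.6 Fy_tool -0.7 Fz -1.2 t 33.0
531 [312.3 190. ] [[ 592.1 -215.6  104. ]] [(np.float64(94.4), np.float64(0.68)), (np.float64(133.1), np.float64(0.21)), (np.float64(120.7), np.float64(0.56))]
823 [270.2 189.1] [[592.6 -93.3 104. ]] [(np.float64(50.5), np.float64(0.88)), (np.float64(50.2), np.float64(0.84)), (np.float64(50.3), np.float64(0.84))]
[ 521.55189844 -144.39379571   81.86650478] [-3.13299541 -0.15136745  0.57462435] [ 0.12  0.69  0.27  2.04 -0.74  0.45  0.  ]
```

```bash
python3 -c "
from h import *
b=meas();C=(592.6,-93.3);z=82
t=[pose(.4,85,z,C),pose(.2,82,z,C),pose(.12,76,z,C),pose(.12,68,z,C),pose(.12,66,z,C),pose(.12,62,z,C),pose(.12,58,z,C),pose(.12,55.5,z,C),pose(.14,54,z,C)]
save(rows(b,t))
"
```

```text
{"ax": -0.05, "ay": 0.01, "az": 0.27, "dx": 0.54, "dy": -2.68, "dz": 0.09, "hand": 1},
{"ax": -0.08, "ay": 0.01, "az": 0.46, "dx": 1.41, "dy": -4.13, "dz": 0.24, "hand": 1},
{"ax": -0.09, "ay": 0.01, "az": 0.54, "dx": 2.23, "dy": -4.39, "dz": 0.36, "hand": 1},
{"ax": -0.09, "ay": 0.01, "az": 0.54, "dx": 2.91, "dy": -3.97, "dz": 0.46, "hand": 1},
{"ax": -0.09, "ay": 0.01, "az": 0.54, "dx": 3.08, "dy": -3.87, "dz": 0.49, "hand": 1},
{"ax": -0.09, "ay": 0.01, "az": 0.54, "dx": 3.41, "dy": -3.66, "dz": 0.54, "hand": 1},
{"ax": -0.09, "ay": 0.01, "az": 0.54, "dx": 3.75, "dy": -3.45, "dz": 0.59, "hand": 1},
{"ax": -0.09, "ay": 0.01, "az": 0.54, "dx": 3.96, "dy": -3.32, "dz": 0.62, "hand": 1},
{"ax": -0.09, "ay": 0.01, "az": 0.52, "dx": 4.03, "dy": -3.15, "dz": 0.63, "hand": 1},
```

send_rows --series '[{"ax": -0.02, "ay": 0, "az": 0.14, "dx": 0.1, "dy": -1.4, "dz": 0.05, "hand": 1}, {"ax": -0.05, "ay": 0.01, "az": 0.28, "dx": 0.5, "dy": -2.8, "dz": 0.09, "hand": 1}, {"ax": -0.07, "ay": 0.01, "az": 0.42, "dx": 1.3, "dy": -4.0, "dz": 0.2, "hand": 1}, {"ax": -0.09, "ay": 0.01, "az": 0.54, "dx": 2.2, "dy": -4.4, "dz": 0.36, "hand": 1}, {"ax": -0.09, "ay": 0.01, "az": 0.54, "dx": 2.9, "dy": -4.0, "dz": 0.46, "hand": 1}, {"ax": -0.09, "ay": 0.01, "az": 0.54, "dx": 3.08, "dy": -3.87, "dz": 0.49, "hand": 1}, {"ax": -0.09, "ay": 0.01, "az": 0.54, "dx": 3.2, "dy": -3.8, "dz": 0.5, "hand": 1}, {"ax": -0.09, "ay": 0.01, "az": 0.54, "dx": 3.45, "dy": -3.64, "dz": 0.54, "hand": 1}, {"ax": -0.09, "ay": 0.01, "az": 0.54, "dx": 3.75, "dy": -3.45, "dz": 0.59, "hand": 1}, {"ax": -0.09, "ay": 0.01, "az": 0.54, "dx": 3.96, "dy": -3.32, "dz": 0.62, "hand": 1}]'

```text
clock: 34.05
eef_pos: [532.0, -95.2, 80.3]
tool_rot: [-3.137, -0.15, 0.034]
force: [-16.2, -0.5, 3.7]
width: -0.3
gripper_force: 7.6
```

```bash
python3 -c "
from h import *
q();b=meas()
C=(592.6,-93.3);z=82
print(np.hypot(*(b[0][:2]-C)))
rows(pose(.12,55.5,z,C),[pose(.16,53.5,z,C)]+[pose(p,53,z,C) for p in (.24,.32,.4,.48)])
"
```

```text
eef [532.  -95.2  80.3] yaw 0.034 Fx_tool -16.2 Fy_tool -0.1 Fz 3.7 t 34.05
gf 7.63721264898777
[((271, 181), np.float64(53.0), np.float64(52.3)), ((265, 184), np.float64(48.9), np.float64(48.8)), ((264, 187), np.float64(50.2), np.float64(49.6)), ((268, 181), np.float64(48.2), np.float64(49.9))]
60.78762939158947
{"ax": 0.01, "ay": 0.00, "az": -0.04, "dx": 0.20, "dy": 0.21, "dz": 0.03, "hand": 1},
{"ax": 0.02, "ay": 0.00, "az": -0.12, "dx": 0.28, "dy": 0.63, "dz": 0.05, "hand": 1},
{"ax": 0.03, "ay": -0.00, "az": -0.20, "dx": 0.35, "dy": 1.05, "dz": 0.06, "hand": 1},
{"ax": 0.04, "ay": 0.00, "az": -0.28, "dx": 0.45, "dy": 1.46, "dz": 0.07, "hand": 1},
{"ax": 0.06, "ay": 0.00, "az": -0.36, "dx": 0.58, "dy": 1.87, "dz": 0.09, "hand": 1},
```

send_rows --series '[{"ax": 0.01, "ay": 0, "az": -0.04, "dx": -0.07, "dy": 0.21, "dz": -0.05, "hand": 1}, {"ax": 0.02, "ay": 0, "az": -0.12, "dx": 0, "dy": 0.63, "dz": -0.07, "hand": 1}, {"ax": 0.03, "ay": 0, "az": -0.2, "dx": 0.08, "dy": 1.05, "dz": -0.06, "hand": 1}, {"ax": 0.04, "ay": 0, "az": -0.28, "dx": 0.2, "dy": 1.46, "dz": -0.04, "hand": 1}]'

```text
clock: 34.5
eef_pos: [534.6, -110.1, 80.8]
tool_rot: [-3.141, -0.151, 0.32]
force: [-10.2, -1.5, -1.8]
width: -0.2
gripper_force: 5.0
```

```bash
python3 -c "
from h import *
q();b=meas()
C=(592.6,-93.3);z=82
print(np.hypot(*(b[0][:2]-C)),np.arctan2(C[1]-b[0][1],C[0]-b[0][0])+.094)
rows(pose(.4,55,z,C),[pose(p,55,z,C) for p in (.48,.56,.64,.72,.8)])
"
```

```text
eef [ 534.6 -110.1   80.8] yaw 0.32 Fx_tool -10.2 Fy_tool -1.8 Fz -1.8 t 34.5
gf 4.990333467721939
[((271, 181), np.float64(64.0), np.float64(65.4)), ((265, 184), np.float64(63.8), np.float64(62.8)), ((264, 187), np.float64(62.6), np.float64(63.1)), ((268, 181), np.float64(65.3), np.float64(64.0))]
60.41733198416743 0.4094527698329944
{"ax": 0.01, "ay": 0.00, "az": -0.08, "dx": 0.02, "dy": 0.44, "dz": 0.00, "hand": 1},
{"ax": 0.03, "ay": 0.00, "az": -0.16, "dx": 0.07, "dy": 0.88, "dz": 0.01, "hand": 1},
{"ax": 0.04, "ay": 0.00, "az": -0.24, "dx": 0.16, "dy": 1.31, "dz": 0.02, "hand": 1},
{"ax": 0.05, "ay": 0.00, "az": -0.32, "dx": 0.28, "dy": 1.73, "dz": 0.04, "hand": 1},
{"ax": 0.06, "ay": 0.00, "az": -0.40, "dx": 0.43, "dy": 2.14, "dz": 0.07, "hand": 1},
```

send_rows --series '[{"ax": 0.01, "ay": 0, "az": -0.08, "dx": 0.1, "dy": 0.44, "dz": 0, "hand": 1}, {"ax": 0.03, "ay": 0, "az": -0.16, "dx": 0.17, "dy": 0.88, "dz": 0.01, "hand": 1}, {"ax": 0.04, "ay": 0, "az": -0.24, "dx": 0.26, "dy": 1.31, "dz": 0.02, "hand": 1}]'

```text
clock: 34.85
eef_pos: [540.7, -124.0, 81.2]
tool_rot: [-3.139, -0.15, 0.562]
force: [-10.7, -5.4, -1.0]
width: -0.1
gripper_force: 5.8
```

```bash
python3 -c "
from h import *
q();rot()
"
```

```text
eef [ 540.7 -124.    81.2] yaw 0.562 Fx_tool -11.9 Fy_tool -1.1 Fz -1.0 t 34.85
gf 5.759497806429863
[((271, 181), np.float64(76.9), np.float64(76.2)), ((265, 184), np.float64(77.4), np.float64(76.5)), ((264, 187), np.float64(77.5), np.float64(77.1)), ((268, 181), np.float64(77.7), np.float64(77.5))]
eef [ 541.8 -125.7   81.4] yaw 0.564 Fx_tool -11.0 Fy_tool 0.1 Fz -1.0 t 34.9
781 [270.1 189. ] [[593. -93. 104.]] [(np.float64(78.6), np.float64(0.86)), (np.float64(78.0), np.float64(0.84)), (np.float64(79.0), np.float64(0.83))]
```

send_rows --series '[{"ax": 0.01, "ay": 0, "az": -0.06, "dx": 0.02, "dy": 0.33, "dz": 0, "hand": 1}, {"ax": 0.02, "ay": 0, "az": -0.1, "dx": 0.04, "dy": 0.55, "dz": 0, "hand": 1}, {"ax": 0.02, "ay": 0, "az": -0.1, "dx": -0.8, "dy": 0.63, "dz": -0.1, "hand": 1}, {"ax": 0.02, "ay": 0, "az": -0.1, "dx": -2.5, "dy": 0.8, "dz": -0.4, "hand": 1}, {"ax": 0.02, "ay": 0, "az": -0.1, "dx": -5.5, "dy": 1.2, "dz": -0.8, "hand": 1}, {"ax": 0.02, "ay": 0, "az": -0.1, "dx": -7.5, "dy": 2.5, "dz": -1.2, "hand": 1}, {"ax": 0.02, "ay": 0, "az": -0.1, "dx": -7.5, "dy": 2.5, "dz": -1.2, "hand": 1}]'

```text
clock: 35.65
eef_pos: [494.5, -187.5, 83.5]
tool_rot: [3.14, -0.157, 0.657]
force: [-0.4, 0.3, 1.4]
width: 0.0
gripper_force: 0.0
```

```bash
python3 -c "
from h import *
rot()
"
```

```text
eef [ 494.5 -187.5   83.5] yaw 0.657 Fx_tool -0.1 Fy_tool -0.5 Fz 1.4 t 35.65
810 [313.8 193.8] [[ 581.1 -219.8  104. ]] [(np.float64(85.6), np.float64(0.88)), (np.float64(84.6), np.float64(0.86)), (np.float64(84.9), np.float64(0.88))]
817 [270.4 189.2] [[592.4 -93.8 104. ]] [(np.float64(82.5), np.float64(0.88)), (np.float64(83.0), np.float64(0.87)), (np.float64(82.3), np.float64(0.87))]
```

send_rows --series '[{"ax": 0, "ay": 0, "az": 0, "dx": -4, "dy": 3, "dz": -1, "hand": 1}, {"ax": 0, "ay": 0, "az": 0, "dx": -7, "dy": 6, "dz": -3, "hand": 1}, {"ax": 0, "ay": 0, "az": 0, "dx": -9, "dy": 9, "dz": -5, "hand": 1}, {"ax": 0, "ay": 0, "az": 0, "dx": -9, "dy": 12, "dz": -7, "hand": 1}, {"ax": 0, "ay": 0, "az": 0, "dx": -9, "dy": 12, "dz": -7, "hand": 1}, {"ax": 0, "ay": 0, "az": 0, "dx": -9, "dy": 12, "dz": -7, "hand": 1}]'

```text
clock: 36.3
eef_pos: [492.1, -338.1, 137.9]
tool_rot: [-3.14, -0.16, 0.664]
force: [0.3, 0.1, -0.4]
width: 0.0
gripper_force: 0.0
```

```bash
python3 -c "
from h import *
np.set_printoptions(linewidth=220,precision=1,suppress=True)
rot()
S=get_image('scene')
for n,C in (('turned',(592.4,-93.8)),('faced',(581.1,-219.8))):
    az,w=prof(S,C,50,76,r=51);k=slice(40,88,2)
    print(n);print(az[k]);print(w[k,0]-w[k,2]);print(w[k].mean(1))
I0=cv2.imread('pics/top0.png').astype(int)[:,:,::-1];T=get_image('top')['pixels'].astype(int)
for n,(x0,x1,y0,y1) in dict(tin=(105,150,200,235),jug=(118,158,165,203),peeler=(120,180,230,262),spoon=(335,400,222,260),mugs=(262,342,120,168)).items():
    print(n,(np.abs(T-I0)[y0:y1,x0:x1].max(2)>40).mean().round(3))
"
```

```text
eef [ 492.1 -338.1  137.9] yaw 0.664 Fx_tool 0.3 Fy_tool 0.1 Fz -0.4 t 36.3
806 [313.7 193.8] [[ 581.1 -219.6  104. ]] [(np.float64(86.1), np.float64(0.89)), (np.float64(86.1), np.float64(0.89)), (np.float64(86.1), np.float64(0.89))]
820 [270.4 189.2] [[592.4 -93.7 104. ]] [(np.float64(82.0), np.float64(0.89)), (np.float64(82.5), np.float64(0.87)), (np.float64(81.6), np.float64(0.88))]
turned
[100 104 108 112 116 120 124 128 132 136 140 144 148 152 156 160 164 168 172 176 180 184 188 192]
[52.8 49.5 42.1 36.7 33.  30.5 29.2 29.4 26.2 22.8 22.4 23.2 23.6 23.2 22.6 23.6 25.8 25.5 25.  24.  23.2 22.1 22.2 23.1]
[136.4 135.9 136.5 135.7 136.1 135.3 136.7 136.1 130.7 127.2 135.1 143.4 144.6 139.8 123.6  99.9  83.1  79.2  77.6  81.7  91.3 105.4 116.5 123.2]
faced
[100 104 108 112 116 120 124 128 132 136 140 144 148 152 156 160 164 168 172 176 180 184 188 192]
[39.5 36.8 34.5 31.8 30.4 29.2 29.8 29.9 28.6 26.8 23.8 23.  23.6 24.3 23.5 22.3 23.2 24.2 25.3 25.2 24.6 23.8 25.9 27.5]
[134.7 134.2 134.1 135.9 136.  135.9 136.7 137.1 137.1 134.1 129.2 133.  141.9 143.  140.7 130.2 109.4  94.7  87.1  86.2  92.2  99.1 104.6 107.4]
tin 0.0
jug 0.0
peeler 0.0
spoon 0.626
mugs 0.0
```

```bash
python3 -c "
from cell import *
print(finish_job())"
```

```text
the job is handed in; nothing more can be done
None
```

I handed the job in at about 36 s: by my camera measurements both canisters are home against the back board, with their labels about 2–3° off square (limit 10°). The highest press I read was 16.2 N. The tin, jug, peeler and mug showed no change in the final pictures; the arm hid the spoon from that check. No verdict came back.

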